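# Load a slotted mass on the soil penetrometer's stem

## Task

Take the larger of the two brass slotted masses in the green tray, slide it sideways on to the penetrometer's stem over the steel mass already there and let it drop fully home, level and interlocked. Turn it on the stack until its slot faces straight away from the depth indicator, opposite the slot of the steel mass, which stays as it is, and let go. Feel your way: push the slender stem only lightly sideways, press so gently that the clamped plunger does not sink, and leave the other things alone.

Things in the scene. Friction and masses are not known exactly. Their poses are not given: they have to be found in the camera images.
- stand: Soil penetrometer: grey base 150 x 235 x 16 mm with a pot of soil, column, depth indicator and a vertical plunger carrying a round weight pan and stem. Origin: underside of base, below the nominal plunger axis; z up, +y to column (from y = 102 mm, top z = 231 mm) and indicator (block x -26..26, y 64.5..90.5, z 168..250 mm); other sides open above the pan.
- axis (a point): Nominal stem axis at the pan's top face, z = 200 mm; axes as the stand's. The guide arm is swung and clamped by hand, so the real (upright) stem, pan and steel mass stand up to 10 mm off in x, 6 mm in y: not measured, feel for it. Heights are true. Pan 72 mm across; stem 8 mm thick (bends past 10 N sideways), bare to z = 242 mm, then a head 16 mm across to z = 250 mm that no slot passes over.
- stack (a point): Point on the nominal axis at the top face (z = 214 mm) of the dark steel slotted mass already on the pan round the stem: 70 mm across, 14 mm thick, on top a round boss 33 mm across to z = 217 mm. It stands off this point as the stem does. Its slot faces the column and indicator.
- lower (a joint): Turn of that steel mass about the stem, rad: 0 when its slot faces straight to the column (+y of the stand), positive anticlockwise seen from above; starts within 0.25. Only friction holds it (about 0.05 N m), so it can be dragged round by a mass pressed down on it or by fingers that touch it.
- plunger (a joint): How far the plunger has been pushed down from its clamped height, m (0 at the start). The clamp carries the masses but slips when pressed with more than about 12 N besides, and does not come back.
- brass_mid (a point): Centre, half-way up, of the brass mass to load: disc 60 mm across, 14 mm thick, 0.24 to 0.36 kg, on top a boss 33 mm across, 3 mm high; underneath a recess 35 mm across, 3.5 mm deep, to fit over the boss below. Fully home its centre is 221 mm over the stand's underside; caught on the boss, 3 mm higher. x points to its slot's open mouth, z up. Lies flat in the tray.
- brass_slot (a point): Point in the brass mass's slot, 25 mm from its centre towards the mouth, half-way up. The slot is 9.8 mm wide, runs from a flat closed end 4.9 mm behind the centre to the rim, where its mouth flares at about 40 degrees over the last 8 mm to 21.8 mm wide.
- big: Spare dark steel slotted mass, 70 mm across, lying in the tray (leave). Origin: centre of its underside.
- small: Smaller brass slotted mass, 44 mm across and 10 mm thick, lying in the tray (leave). Origin: centre of its underside.
- tray: Shallow green plastic tray 360 x 150 x 17 mm, fixed, floor 4 mm thick. Origin: centre of its underside, x along its length.
- meter: Grey handheld meter 78 x 125 x 30 mm (leave). Origin: centre of its underside.
- pot: Loose black plant pot with grass, 94 mm square, 88 mm high, grass to 180 mm (leave). Origin: centre of its underside.
- bottle: White bottle 60 mm across, 150 mm high (leave). Origin: centre of its underside.
- dish: Clear petri dish 90 mm across, 13 mm high (leave). Origin: centre of its underside.
Mind the look-alikes: they are no part of the job. What is shaped like the part that bears brass_mid but turquoise is not meant.

How it is judged:
By the outcome, as a careful person would: the job done as asked, in the order asked, and still so for the second after the job is handed in, with the robot touching nothing.
It also fails if it takes over 70 s, if anything falls off the work surface, if the arm or the gripper's body presses on something with over 40 N, if the wrist force passes 120 N, or if a joint passes its speed limit or range.

## Robot

A 7-joint arm with a two-finger parallel gripper is mounted at the origin on the work surface. World frame = base frame: x ahead of the robot, y to its left, z up, the work surface at z = 0. Lengths are in m, angles in degrees, forces in N, time in s.
With the tool pointing down it reaches from about 0.425 to 1.025 m from the base axis. Payload 3.6 kg.
Tool frame: the origin (TCP) lies at the very end of the fingers, on their centre line; the grasp point (between the pads) lies 19 mm behind it; y points along the fingers, x is the direction in which the jaws open and shut, and the axes are right-handed (so a half turn about y gives the same grasp; the last joint's range is limited). The gripper opens to 85 mm and grips with 20 to 120 N. Pads are 22 mm wide; open, the fingers measure 114 mm over their backs; the gripper's body (76 mm by 85 mm) begins 54 mm behind the grasp point. The pads swing forward as they close: fully open they stand 13 mm farther back than shut.
Start: joints at [-79.383, 33.873, 2.773, 92.16, -1.908, 54.013, -1.931], TCP at [0.2, 0.697, 0.231] pointing down, gripper open.
Joint ranges: [-153.93, 153.93], [-27.13, 128.08], [-72.61, 78.16], [10.71, 143.7], [-87.88, 267.88], [4.46, 118.87], [-176.78, 176.78]. Speed limits (degrees/s): [147.25, 147.25, 180, 180, 180, 180, 180].

## Interface

Orientations are given as a 3x3 rotation matrix whose columns are the frame's x, y, z axes.
In Python, from cell import manip, grab_frame, order, spotter gives the robot as it stands.
- The arm moves only by the tool move_arm, never from a script. Its argument "motion" is text: rows parted by semicolons, each of 6 numbers parted by spaces: the shift along the tool's x, y, z in units of 30 mm (1.0 is 30 mm), then the turn, a rotation vector about the tool's x, y, z in units of 8 degrees (1.0 is 8 degrees). A call has 1 to 5 rows; each row shifts and turns the pose as measured when the row begins, along the tool's axes as they then stand; what a row does not reach is not made up. A row lasts 1/8 s, in which the tool goes at most 62.5 mm and 10.7 degrees, less where a joint would pass 70% of its speed; a pose out of reach is approached as far as the arm can. A call is refused whole if a number of a shift passes 1 or a number of a turn 1, either way. A call with a gripper value outside its range is refused whole. "hand" is the finger opening in mm, from 0 to 85.4, set as the call begins (left out, the last holds). The fingers move at their own pace and stop on an object; "newtons" is the grip in N (left out, the last holds). Time passes only in rows, so rows that do not move let the fingers close. It gives the time, the measured TCP pose, the force and the opening at its end, in the units of the state.
- manip.sense(): the state, without advancing time (a new reading comes with each control period).
- grab_frame(name): name is "side" or "top" or "wrist"; returns a dict with "img" (480x640x3 uint8, red, green, blue), "K" (3x3 intrinsics, pixels), "T" (4x4, takes a point from camera to world coordinates); the wrist camera has in their place "hand_eye" (4x4, takes a point from camera to tool coordinates, whose origin is the TCP and whose axes are the tool frame's). Camera axes: x right, y down, z forward; pixel columns grow to the right and rows downward; lengths in m; the calibration is good to about 2 mm. A picture is of the moment at which its call begins: read the wrist's pose just before it. There is no depth.
- order.close_job(): hands the job in, once; it reports no verdict.
Trained networks look in a picture, given as the dict that the camera call returned (one of the last four; its "shot" number tells which), for a name from the list of things; names that differ only in an ending like _2 or _b are one class to them, and where a whole thing is asked for, a point or a joint stands for the part that bears it (a point fixed in the world has none). Each returns a list of dicts, best first, with "p" (0 to 1); they miss things now and then, are a little off and sometimes report something else, mostly with a low value. They report only what shows in the picture. A call takes as long as a camera call. They do not tell look-alikes from the thing itself.
- spotter.search_frame(query, picture): "xyz" ([x, y, z] in m, in the coordinates of the camera as it stood for that picture, good to about 4 mm: the middle of the surface that is visible of it).
- spotter.outline_of(query, picture): "region" (480x640 bool, what is visible of it).
- spotter.mark_of(query, picture): "xyz" ([x, y, z] in m, in the coordinates of the camera as it stood for that picture, good to about 4 mm: a listed point, or the origin of a listed thing).
The state is a dict: "clock": time; "qpos": joint angles; "qd": joint speeds; "joint_efforts": joint torques, N m; "tool_pos": TCP position; "orientation": TCP orientation; "ft_force": force on the tool from outside, world axes, zero at the start; "moment": the same for the moment, N m; "width": finger opening in m.
Only numpy, scipy, OpenCV 4.12 (cv2) and the standard library are available. Lean on these libraries where they do the work, as an engineer would, in place of code of your own. Each camera call takes 0.05 s, during which the arm holds its last target.

## Working session

There is one attempt and no reset: what is moved stays moved. The work goes in short steps, Python scripts to look and compute and a tool call to move; the robot and the scene stay as the last step left them, time stands still between calls to the robot, and variables do not carry over. Pictures are saved under pics/ and viewed, and the job is handed in when it is done.

Besides the shell and the picture viewer there is one more tool, called after "Emit:" by a JSON object that holds its "name" and its "arguments". move_arm: Moves the arm, as the interface text tells. Its arguments: {"type":"object","properties":{"motion":{"type":"string"},"hand":{"type":"number"},"newtons":{"type":"number"}},"required":["motion"]}

```bash
ls; mkdir -p pics; cat > h.py <<'E'
import numpy as np, cv2
from cell import manip, grab_frame, order, spotter
def save(f,n): cv2.imwrite('pics/'+n+'.png', cv2.cvtColor(f['img'],cv2.COLOR_RGB2BGR))
def st():
    s=manip.sense(); return s
def camT(f,s=None):
    if 'T' in f: return np.array(f['T'])
    T=np.eye(4); T[:3,:3]=np.array(s['orientation']); T[:3,3]=s['tool_pos']
    return T@np.array(f['hand_eye'])
def w(T,p): return (T@np.r_[p,1])[:3]
def ray(f,T,u,v,z):
    d=T[:3,:3]@np.linalg.inv(np.array(f['K']))@np.array([u,v,1.]); o=T[:3,3]
    return o+d*(z-o[2])/d[2]
def proj(f,T,p):
    c=np.linalg.inv(T)@np.r_[p,1]; q=np.array(f['K'])@c[:3]; return q[:2]/q[2]
E
python3 - <<'E'
from h import *
np.set_printoptions(precision=4,suppress=True)
s=st(); print(s)
fs={}
for n in ['side','top','wrist']:
    f=grab_frame(n); save(f,n+'0'); T=camT(f,s); print(n,T,f['K'])
    for q in ['stand','axis','stack','brass_mid','brass_slot','big','small','tray']:
        try:
            r=spotter.mark_of(q,f)
            print(n,q,[(w(T,x['xyz']).round(4),round(x['p'],2)) for x in r[:3]])
        except Exception as e: print(q,e)
print(st()['clock'])
E
```

```text
pics
{'clock': 0.0, 'qpos': array([-79.3836,  33.9272,   2.7685,  92.2366,  -1.9086,  54.0123,
        -1.9297]), 'qd': array([ 0.017 ,  0.1181, -0.0393, -0.0694, -0.0039,  0.0661,  0.0304]), 'joint_efforts': array([ -0.0005, -54.8687,   1.546 , -19.8129,   0.0093,   0.0086,
         0.    ]), 'tool_pos': array([0.1993, 0.6962, 0.2301]), 'orientation': array([[ 0.2751, -0.0005, -0.9614],
       [ 0.9614, -0.0022,  0.2751],
       [-0.0023, -1.    , -0.0001]]), 'ft_force': array([-0.3409, -0.6788, -0.328 ]), 'moment': array([0.0277, 0.0003, 0.0145]), 'width': 0.0856151880620659}
side [[-0.9772 -0.153   0.1473  0.433 ]
 [-0.212   0.6607 -0.7201  0.7497]
 [ 0.0128 -0.7349 -0.6781  0.841 ]
 [ 0.      0.      0.      1.    ]] [[462.3036   0.     316.916 ]
 [  0.     462.3036 235.9195]
 [  0.       0.       1.    ]]
side stand [(array([ 0.5929, -0.0895,  0.0018]), 0.57)]
side axis [(array([ 0.5935, -0.0864,  0.1999]), 0.76)]
side stack [(array([ 0.5933, -0.0865,  0.2143]), 0.76), (array([ 0.4596,  0.4131, -0.0011]), 0.7)]
side brass_mid [(array([0.5538, 0.2059, 0.0099]), 0.86), (array([0.8
[... 997 characters left out ...]
p brass_slot [(array([0.8476, 0.171 , 0.0093]), 0.7), (array([0.5762, 0.2004, 0.0096]), 0.67), (array([0.3215, 0.37  , 0.0085]), 0.67)]
top big [(array([0.4498, 0.1938, 0.0035]), 0.92)]
top small [(array([0.655 , 0.209 , 0.0024]), 0.58), (array([ 0.5937, -0.0942, -0.002 ]), 0.42)]
top tray [(array([0.5525, 0.202 , 0.0017]), 0.61)]
wrist [[ 0.276   0.9283  0.2492  0.1357]
 [ 0.9611 -0.266  -0.0738  0.7151]
 [-0.0022  0.2599 -0.9656  0.3714]
 [ 0.      0.      0.      1.    ]] [[403.7283   0.     322.0322]
 [  0.     403.7283 249.0956]
 [  0.       0.       1.    ]]
wrist stand []
wrist axis []
wrist stack []
wrist brass_mid []
wrist brass_slot []
wrist big []
wrist small []
wrist tray []
1.35
```

View pictures.

View pics/side0.png

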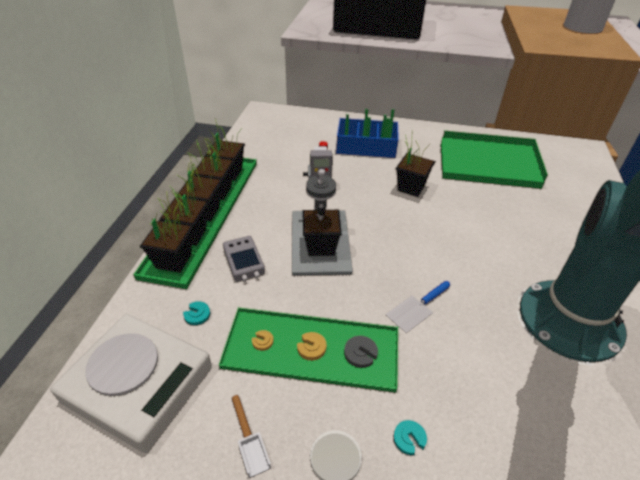

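View pics/top0.png

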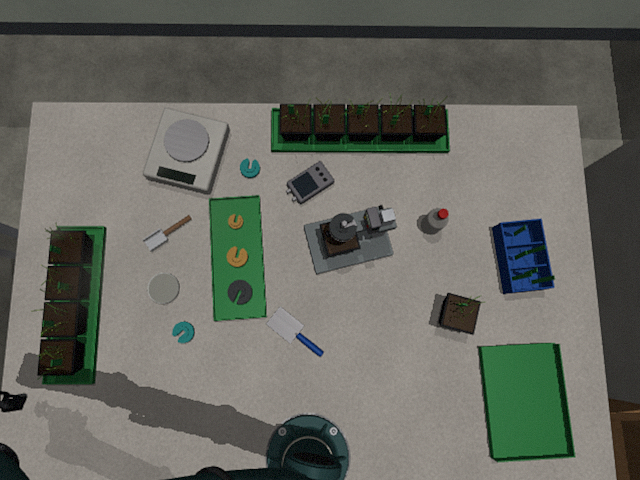

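```bash
cat >> h.py <<'E'
from scipy.spatial.transform import Rotation as Rr
def down(jaw):
    a=np.radians(jaw); x=np.array([np.cos(a),np.sin(a),0]); y=np.array([0,0,-1.]); return np.c_[x,y,np.cross(x,y)]
def jawang(R): return np.degrees(np.arctan2(R[1,0],R[0,0]))
def plan(tp,jaw,n=None,turn=None,smax=0.97,tmax=0.97):
    """rows to target; turn: signed total world-z turn deg if given"""
    s=st(); p=np.array(s['tool_pos']); R=np.array(s['orientation']); tp=np.array(tp)
    j=jawang(R)
    if turn is None: turn=(jaw-j+180)%360-180
    if n is None: n=1
    while True:
        rows=[]; ok=True; pc=p.copy(); Rc=R.copy()
        for i in range(n):
            f=(i+1)/n
            pt=p+(tp-p)*f; Rt=down(j+turn*f)
            d=Rc.T@(pt-pc)/0.03
            r=np.degrees(Rr.from_matrix(Rc.T@Rt).as_rotvec())/8
            row=np.r_[d,r].round(2)
            if abs(d).max()>smax or abs(r).max()>tmax: ok=False
            rows.append(row); pc=pt; Rc=Rt
        if ok or n>60: break
        n+=1
    print('from',p.round(4),'jaw',round(j,2),'turn',round(turn,2),n,'rows')
    L=[' '.join('%g'%(v+0) for v in r) for r in rows]
    for k in range(0,len(L),5): print('; '.join(L[k:k+5]))
E
python3 - <<'E'
from h import *
plan([0.53,0.21,0.22],-103,turn=-177)
E
```

```text
from [0.1995 0.697  0.2313] jaw 74.03 turn -177 23 rows
-0.55 0.02 -0.65 0 0.96 0; -0.45 0.02 -0.72 0 0.96 0; -0.35 0.02 -0.78 0 0.96 0; -0.25 0.02 -0.82 0 0.96 0; -0.13 0.02 -0.84 0 0.96 0
-0.02 0.02 -0.85 0 0.96 0; 0.09 0.02 -0.85 0 0.96 0; 0.21 0.02 -0.83 0 0.96 0; 0.32 0.02 -0.79 0 0.96 0; 0.42 0.02 -0.74 0 0.96 0
0.51 0.02 -0.68 0 0.96 0; 0.6 0.02 -0.61 0 0.96 0; 0.68 0.02 -0.52 0 0.96 0; 0.74 0.02 -0.42 0 0.96 0; 0.79 0.02 -0.32 0 0.96 0
0.83 0.02 -0.21 0 0.96 0; 0.85 0.02 -0.1 0 0.96 0; 0.85 0.02 0.01 0 0.96 0; 0.84 0.02 0.13 0 0.96 0; 0.82 0.02 0.24 0 0.96 0
0.78 0.02 0.35 0 0.96 0; 0.73 0.02 0.45 0 0.96 0; 0.66 0.02 0.54 0 0.96 0
```

Emit:
{"name": "move_arm", "arguments": {"motion": "-0.55 0 -0.65 0 0.96 0; -0.45 0 -0.72 0 0.96 0; -0.35 0 -0.78 0 0.96 0; -0.25 0 -0.82 0 0.96 0; -0.13 0 -0.84 0 0.96 0", "hand": 85, "newtons": 40}}

```text
clock: 1.98
tool_pos: [0.2698, 0.5906, 0.2311]
orientation: [[0.822, -0.002, -0.569], [0.569, 0.003, 0.822], [0.0, -1.0, 0.004]]
ft_force: [0.4, 0.6, -0.2]
width: 0.0848
```

Emit:
{"name": "move_arm", "arguments": {"motion": "0 0 -0.85 0 0.96 0; 0.1 0 -0.85 0 0.96 0; 0.2 0 -0.83 0 0.96 0; 0.3 0 -0.8 0 0.96 0; 0.42 0 -0.74 0 0.96 0"}}

```text
clock: 2.6
tool_pos: [0.3414, 0.4803, 0.2316]
orientation: [[0.996, -0.001, 0.087], [-0.087, 0.005, 0.996], [-0.002, -1.0, 0.005]]
ft_force: [-0.9, 0.7, -0.1]
width: 0.0848
```

Emit:
{"name": "move_arm", "arguments": {"motion": "0.5 0 -0.68 0 0.96 0; 0.6 0 -0.6 0 0.96 0; 0.68 0 -0.52 0 0.96 0; 0.74 0 -0.42 0 0.96 0; 0.8 0 -0.32 0 0.96 0"}}

```text
clock: 3.22
tool_pos: [0.4106, 0.3691, 0.232]
orientation: [[0.712, -0.0, 0.702], [-0.702, 0.009, 0.712], [-0.006, -1.0, 0.006]]
ft_force: [0.8, -0.3, 0.3]
width: 0.0853
```

```bash
python3 - <<'E'
from h import *
s=st();print(s['clock'],s['qpos'],s['orientation'],s['ft_force'])
plan([0.53,0.21,0.22],-103)
E
```

```text
3.225 [-73.38344111  24.87199452  36.46071067 115.9261105  -21.14476985
  45.30770113 -69.00256936] [[ 7.12108994e-01 -1.89342935e-04  7.02068903e-01]
 [-7.02042097e-01  8.55055577e-03  7.12084111e-01]
 [-6.13790740e-03 -9.99963425e-01  5.95600096e-03]] [ 0.82382448 -0.30917049  0.30650331]
from [0.4106 0.3691 0.232 ] jaw -44.59 turn -58.41 8 rows
0.82 0.04 -0.12 -0.04 0.91 -0.05; 0.83 0.05 -0.02 0 0.91 0; 0.82 0.05 0.09 0 0.91 0; 0.81 0.05 0.19 0 0.91 0; 0.78 0.05 0.29 0 0.91 0
0.73 0.05 0.39 0 0.91 0; 0.68 0.05 0.48 0 0.91 0; 0.61 0.05 0.56 0 0.91 0
```

Emit:
{"name": "move_arm", "arguments": {"motion": "0.82 0 -0.12 0 0.91 0; 0.83 0 0 0 0.91 0; 0.82 0.1 0.1 0 0.91 0; 0.8 0.1 0.2 0 0.91 0; 0.78 0.1 0.3 0 0.91 0"}}

```text
clock: 3.85
tool_pos: [0.4881, 0.2682, 0.2232]
orientation: [[0.138, 0.002, 0.99], [-0.99, 0.012, 0.138], [-0.012, -1.0, 0.003]]
ft_force: [0.4, 0.6, 1.1]
width: 0.0846
```

Emit:
{"name": "move_arm", "arguments": {"motion": "0.73 0 0.4 0 0.91 0; 0.68 0.1 0.48 0 0.91 0; 0.6 0.1 0.56 0 0.91 0; 0 0 0 0 0 0"}}

```text
clock: 4.35
tool_pos: [0.5346, 0.2054, 0.217]
orientation: [[-0.254, 0.003, 0.967], [-0.967, 0.013, -0.254], [-0.013, -1.0, -0.0]]
ft_force: [-0.8, 0.2, 0.7]
width: 0.0852
```

```bash
python3 - <<'E'
from h import *
s=st();print(s['clock'],s['qpos'].round(1),s['tool_pos'],jawang(s['orientation']))
f=grab_frame('wrist'); T=camT(f,s); save(f,'w1')
for q in ['brass_mid','brass_slot','small','big']:
    print(q,[(w(T,x['xyz']).round(4),round(x['p'],2)) for x in spotter.mark_of(q,f)[:3]])
E
```

```text
4.35 [-60.4  32.3  51.  114.6 -34.5  48.8 -94.7] [0.53458592 0.20538754 0.21701988] -104.69879157192526
brass_mid [(array([0.5515, 0.2044, 0.0088]), 0.73), (array([0.3408, 0.3553, 0.0017]), 0.66)]
brass_slot [(array([0.5784, 0.2007, 0.0118]), 0.73), (array([0.3217, 0.3724, 0.0088]), 0.59)]
small [(array([0.658 , 0.2149, 0.0055]), 0.59)]
big [(array([0.4494, 0.1964, 0.0008]), 0.74), (array([ 0.4633,  0.4182, -0.0054]), 0.33)]
```

View pics/w1.png

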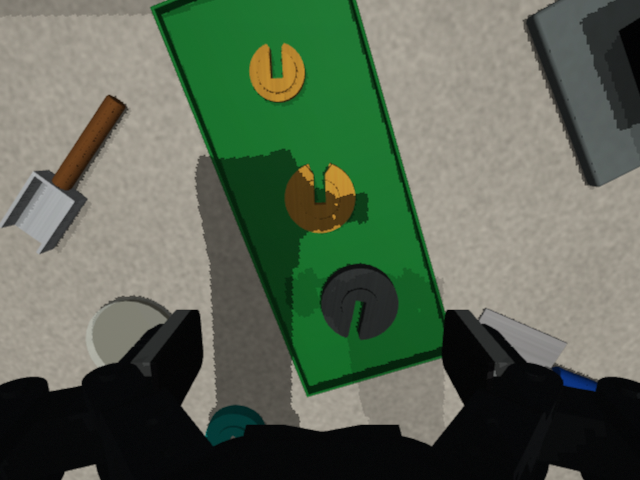

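```bash
python3 - <<'E'
from h import *
im=cv2.imread('pics/w1.png')
cv2.imwrite('pics/w1z.png',cv2.resize(im[150:250,260:380],None,fx=6,fy=6,interpolation=cv2.INTER_CUBIC))
E
```

```text
(no output)
```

View pics/w1z.png

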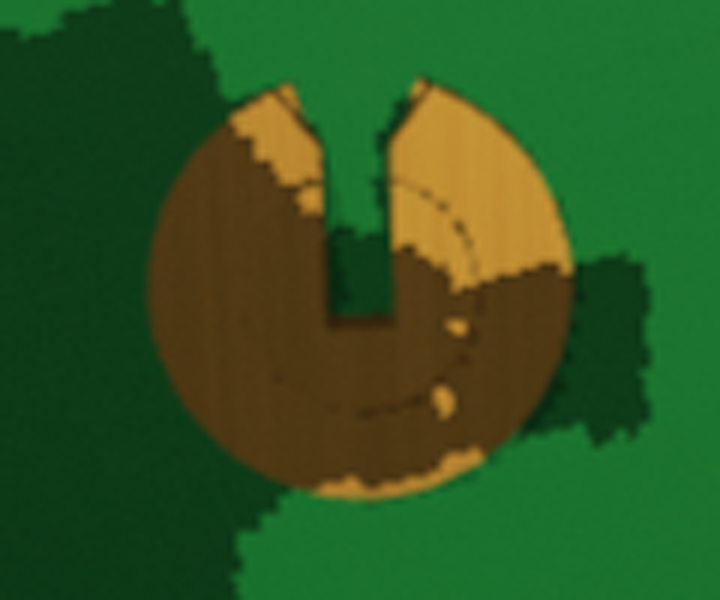

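```bash
python3 - <<'E'
from h import *
s=st(); f=grab_frame('wrist'); T=camT(f,s)
g=lambda u,v,z=0.018: ray(f,T,260+u/6-.4,150+v/6-.4,z)
a=g(355.5,150);b=g(361,320)
d=a-b; print(a,b,np.degrees(np.arctan2(d[1],d[0])))
L=g(148,285);R=g(575,285);B=g(365,498,.018);print(L,R,np.linalg.norm(L-R),(L+R)/2,B)
u=d/np.linalg.norm(d)
print('centre from slot end',b+u*0.0049,'from bottom',B+u*0.03)
E
```

```text
[0.5703716  0.20503735 0.018     ] [0.54727246 0.21023606 0.018     ] -12.683685893676733
[0.55947738 0.23804346 0.018     ] [0.54462356 0.1798872  0.018     ] 0.060023217106044476 [0.55205047 0.20896533 0.018     ] [0.52221607 0.21613457 0.018     ]
centre from slot end [0.55205289 0.20916017 0.018     ] from bottom [0.55148399 0.20954751 0.018     ]
```

```bash
python3 - <<'E'
from h import *
s=st(); f=grab_frame('wrist'); H=np.array(f['hand_eye']); print(H)
I=np.linalg.inv(H)
for y in (0,-.013,-.019):
  for x in (-.0426,.0426):
   for z in (-.011,.011):
    c=(I@[x,y,z,1])[:3]; q=np.array(f['K'])@c; print(y,x,z,(q[:2]/q[2]).round(1))
plan([0.552,0.209,0.08],-102.7)
E
```

```text
[[ 9.99999541e-01 -9.16731218e-04 -2.78179520e-04 -3.54233938e-04]
 [ 3.00007353e-05 -2.60263900e-01  9.65537520e-01 -1.41319691e-01]
 [-9.57538473e-04 -9.65537085e-01 -2.60263753e-01  6.50565292e-02]
 [ 0.00000000e+00  0.00000000e+00  0.00000000e+00  1.00000000e+00]]
0 -0.0426 -0.011 [213.1 343.9]
0 -0.0426 0.011 [208.9 290.5]
0 0.0426 -0.011 [433.2 343.7]
0 0.0426 0.011 [437.4 290.3]
-0.013 -0.0426 -0.011 [203.6 361.7]
-0.013 -0.0426 0.011 [198.6 304.2]
-0.013 0.0426 -0.011 [442.9 361.5]
-0.013 0.0426 0.011 [447.9 304. ]
-0.019 -0.0426 -0.011 [198.6 371. ]
-0.019 -0.0426 0.011 [193.2 311.4]
-0.019 0.0426 -0.011 [448.  370.8]
-0.019 0.0426 0.011 [453.4 311.2]
from [0.5331 0.2082 0.2169] jaw -104.43 turn 1.73 5 rows
-0.02 0.91 0.12 0.01 -0.04 -0.1; -0.04 0.91 0.12 0 -0.04 0; -0.03 0.91 0.12 0 -0.04 0; -0.03 0.91 0.12 0 -0.04 0; -0.03 0.91 0.12 0 -0.04 0
```

Emit:
{"name": "move_arm", "arguments": {"motion": "0 0.9 0.12 0 0 -0.1; 0 0.9 0.12 0 -0.04 0; 0 0.9 0.12 0 -0.04 0; 0 0.9 0.12 0 -0.04 0; 0 0.9 0.12 0 -0.04 0"}}

```text
clock: 5.32
tool_pos: [0.5522, 0.2099, 0.0808]
orientation: [[-0.218, 0.004, 0.976], [-0.976, 0.006, -0.218], [-0.007, -1.0, 0.002]]
ft_force: [-0.3, -0.2, -0.0]
width: 0.0849
```

```bash
python3 - <<'E'
from h import *
s=st();print(s['clock'],s['qpos'].round(1),s['tool_pos'],s['orientation'].round(3),jawang(s['orientation']),s['ft_force'])
f=grab_frame('wrist'); T=camT(f,s); save(f,'w2')
plan([0.552,0.209,0.0],-102.7)
E
```

```text
5.325 [-51.   42.6  38.4 116.8 -45.9  36.3 -83.7] [0.55221243 0.20988572 0.08079207] [[-0.218  0.004  0.976]
 [-0.976  0.006 -0.218]
 [-0.007 -1.     0.002]] -102.57578713289183 [-0.27162816 -0.21005579 -0.04876866]
from [0.5506 0.2094 0.0779] jaw -102.56 turn -0.14 3 rows
0 0.87 0.02 0.01 0.01 -0.03; 0 0.87 0.02 0 0.01 0; 0 0.87 0.02 0 0.01 0
```

View pics/w2.png

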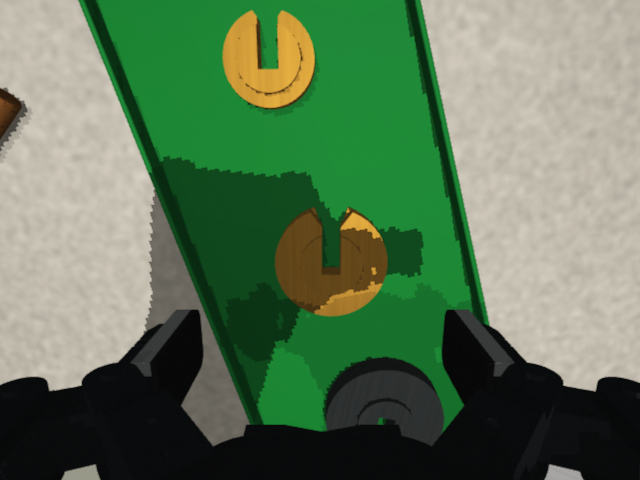

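```bash
python3 - <<'E'
from h import *
s=st(); f=grab_frame('wrist')
# pose for w2 image approx
T=np.eye(4);T[:3,:3]=s['orientation'];T[:3,3]=[0.5519,0.2098,0.0803];T=T@np.array(f['hand_eye'])
g=lambda u,v,z=0.018: ray(f,T,u,v,z)
L=g(275,264);R=g(388,264);B=g(331,316);E=g(331,273.5)
print((L+R)/2,np.linalg.norm(L-R),B,E,s['tool_pos'])
E
```

```text
[0.55286779 0.20520445 0.018     ] 0.05960878358404597 [0.52384129 0.21177637 0.018     ] [0.54776276 0.20656804 0.018     ] [0.55059832 0.20944965 0.07785349]
```

```bash
python3 - <<'E'
from h import *
plan([0.5528,0.2053,0.0],-102.7,n=4)
E
```

```text
from [0.5504 0.2094 0.0793] jaw -102.61 turn -0.09 4 rows
0.03 0.66 0.03 0.01 0 -0.03; 0.03 0.66 0.03 0 0 0; 0.03 0.66 0.03 0 0 0; 0.03 0.66 0.03 0 0 0
```

Emit:
{"name": "move_arm", "arguments": {"motion": "0.06 0.66 0.04 0 0 -0.05; 0.03 0.66 0.04 0 0 0; 0.03 0.66 0.03 0 0 0; 0.01 0.5 0.03 0 0 0; 0 0 0 0 0 0"}}

```text
clock: 6.05
tool_pos: [0.5545, 0.2054, 0.0015]
orientation: [[-0.217, -0.001, 0.976], [-0.976, -0.002, -0.217], [0.002, -1.0, -0.0]]
ft_force: [0.1, -0.3, 1.1]
width: 0.0851
```

```bash
python3 - <<'E'
from h import *
s=st();print(s['clock'],s['ft_force'],s['orientation'].round(3))
plan([0.5528,0.2053,0.0],-102.7)
E
```

```text
6.05 [ 0.13792934 -0.3234641   1.05311546] [[-0.217 -0.001  0.976]
 [-0.976 -0.002 -0.217]
 [ 0.002 -1.    -0.   ]]
from [0.5545 0.2054 0.0015] jaw -102.54 turn -0.16 1 rows
0.02 0.05 -0.06 0 0.02 0.01
```

Emit:
{"name": "move_arm", "arguments": {"motion": "0 0.05 -0.05 0 0 0; 0 0 0 0 0 0; 0 0 0 0 0 0; 0 0 0 0 0 0; 0 0 0 0 0 0", "hand": 40, "newtons": 40}}

```text
clock: 6.68
tool_pos: [0.5528, 0.206, 0.0007]
orientation: [[-0.217, -0.0, 0.976], [-0.976, -0.001, -0.217], [0.001, -1.0, -0.0]]
ft_force: [-0.0, 1.4, -3.7]
width: 0.0579
```

```bash
python3 - <<'E'
from h import *
s=st();print(s['clock'],s['ft_force'],s['width'])
f=grab_frame('wrist'); save(f,'w3')
plan([0.5528,0.2053,0.26],-102.7)
E
```

```text
6.675 [-0.03018429  1.35458655 -3.7490048 ] 0.05791453582158941
from [0.5529 0.2061 0.0008] jaw -102.51 turn -0.19 9 rows
0 -0.96 0 0 0 0.01; 0 -0.96 0 0 0 0; 0 -0.96 0 0 0 0; 0 -0.96 0 0 0 0; 0 -0.96 0 0 0 0
0 -0.96 0 0 0 0; 0 -0.96 0 0 0 0; 0 -0.96 0 0 0 0; 0 -0.96 0 0 0 0
```

View pics/w3.png

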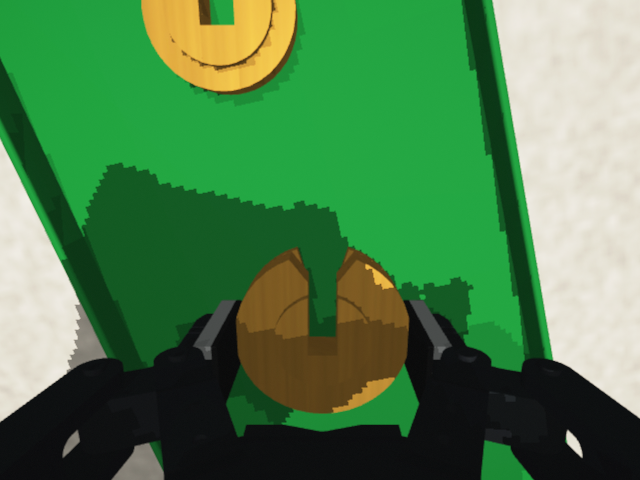

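```bash
python3 - <<'E'
from h import *
im=cv2.imread('pics/w3.png')
cv2.imwrite('pics/w3z.png',cv2.resize(im[230:430,200:440],None,fx=3,fy=3,interpolation=cv2.INTER_CUBIC))
E
```

```text
(no output)
```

View pics/w3z.png

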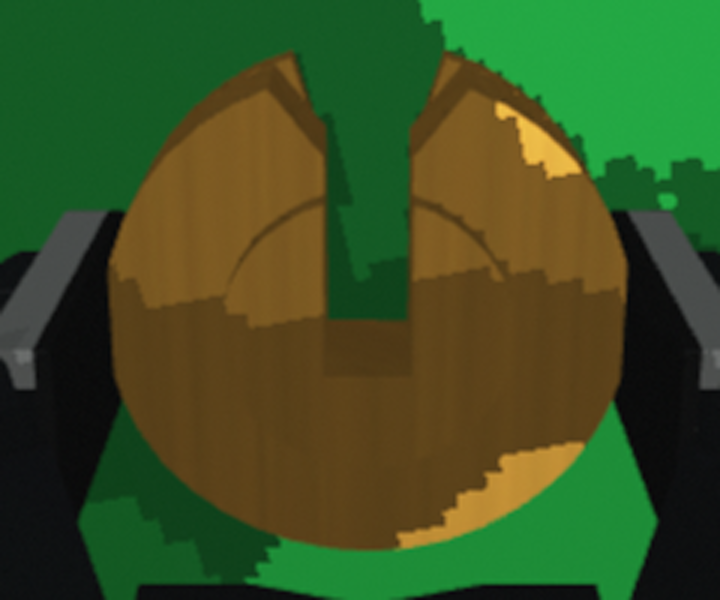

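```bash
python3 - <<'E'
from h import *
s=st(); f=grab_frame('wrist'); H=np.array(f['hand_eye'])
p=s['tool_pos']; R=np.array(s['orientation'])
T=camT(f,s)
for n,u,v,z in [('end',322.5,354.8,.021),('bot',322,412.3,.018),('L',236,320,.018),('R',409,320,.018)]:
    print(n,(R.T@(ray(f,T,u,v,z)-p)*1000).round(2))
E
```

```text
end [ -0.31 -20.24  -4.16]
bot [ -0.5  -17.24 -28.77]
L [-29.19 -17.27   7.12]
R [ 28.61 -17.22   7.04]
```

Emit:
{"name": "move_arm", "arguments": {"motion": "0 -0.9 0 0 0 0; 0 -0.95 0 0 0 0; 0 -0.95 0 0 0 0; 0 -0.95 0 0 0 0; 0 -0.95 0 0 0 0"}}

```text
clock: 7.4
tool_pos: [0.5502, 0.2056, 0.1427]
orientation: [[-0.217, -0.007, 0.976], [-0.976, -0.003, -0.217], [0.005, -1.0, -0.007]]
ft_force: [0.1, 0.7, -3.1]
width: 0.0582
```

```bash
python3 - <<'E'
from h import *
s=st();print(s['clock'],s['ft_force'],s['moment'],s['width'],s['qpos'].round(1))
f=grab_frame('wrist'); save(f,'w4')
plan([0.487,-0.117,0.30],-75)
E
```

```text
7.4 [ 0.08027643  0.69469081 -3.05078378] [-0.00055374 -0.09596601  0.02213074] 0.05817758552313471 [-55.   38.6  44.7 115.1 -39.8  43.2 -88.3]
from [0.5525 0.2058 0.1462] jaw -102.58 turn 27.58 12 rows
0.92 -0.43 0.02 0.01 -0.29 0.01; 0.91 -0.43 -0.02 0 -0.29 0; 0.91 -0.43 -0.06 0 -0.29 0; 0.91 -0.43 -0.09 0 -0.29 0; 0.91 -0.43 -0.13 0 -0.29 0
0.9 -0.43 -0.16 0 -0.29 0; 0.89 -0.43 -0.2 0 -0.29 0; 0.88 -0.43 -0.24 0 -0.29 0; 0.87 -0.43 -0.27 0 -0.29 0; 0.86 -0.43 -0.31 0 -0.29 0
0.85 -0.43 -0.34 0 -0.29 0; 0.83 -0.43 -0.37 0 -0.29 0
```

View pics/w4.png

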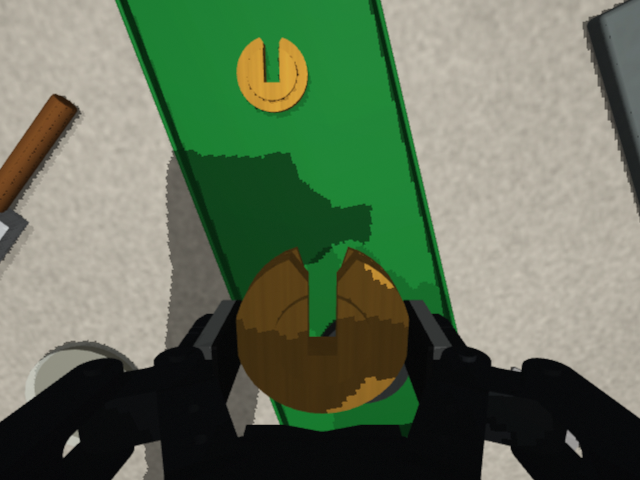

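Emit:
{"name": "move_arm", "arguments": {"motion": "0.92 -0.9 0 0 -0.29 0; 0.91 -0.9 0 0 -0.29 0; 0.91 -0.8 -0.06 0 -0.29 0; 0.91 -0.8 -0.1 0 -0.29 0; 0.91 -0.5 -0.13 0 -0.29 0"}}

```text
clock: 8.07
tool_pos: [0.5232, 0.0707, 0.2635]
orientation: [[-0.004, -0.005, 1.0], [-1.0, -0.0, -0.004], [0.0, -1.0, -0.005]]
ft_force: [0.5, 0.6, -3.5]
width: 0.0581
```

Emit:
{"name": "move_arm", "arguments": {"motion": "0.9 -0.3 -0.16 0 -0.29 0; 0.89 -0.2 -0.2 0 -0.29 0; 0.88 -0.1 -0.24 0 -0.29 0; 0.87 -0.1 -0.27 0 -0.29 0; 0.86 0 -0.31 0 -0.29 0"}}

```text
clock: 8.7
tool_pos: [0.4946, -0.0686, 0.2838]
orientation: [[0.202, -0.006, 0.979], [-0.979, 0.002, 0.202], [-0.003, -1.0, -0.005]]
ft_force: [-0.5, 0.1, -2.5]
width: 0.0579
```

Emit:
{"name": "move_arm", "arguments": {"motion": "0.85 0 -0.34 0 -0.29 0; 0.7 0 -0.37 0 -0.29 0; 0 0 0 0 0 0"}}

```text
clock: 9.07
tool_pos: [0.4806, -0.1228, 0.2824]
orientation: [[0.277, -0.007, 0.961], [-0.961, 0.003, 0.277], [-0.005, -1.0, -0.006]]
ft_force: [-0.3, 0.7, -2.5]
width: 0.0584
```

```bash
python3 - <<'E'
from h import *
s=st();print(s['clock'],s['tool_pos'],jawang(s['orientation']),s['ft_force'],s['width'],s['qpos'].round(1))
f=grab_frame('wrist'); save(f,'w5'); T=camT(f,s)
for q in ['stand','axis','stack']:
    print(q,[(w(T,x['xyz']).round(4),round(x['p'],2)) for x in spotter.mark_of(q,f)[:3]])
for q in ['lower','plunger']:
    print(q,[(w(T,x['xyz']).round(4),round(x['p'],2)) for x in spotter.search_frame(q,f)[:3]])
E
```

```text
9.075 [ 0.4806194  -0.12275567  0.28239424] -73.93831963077675 [-0.30855452  0.65734758 -2.46783849] 0.05839007850716413 [-29.3  18.8  49.4 119.2 -18.6  50.3 -43.2]
stand []
axis []
stack []
lower [(array([ 0.5835, -0.0903,  0.2126]), 0.73), (array([ 0.5928, -0.1584,  0.1033]), 0.18)]
plunger [(array([ 0.584 , -0.0927,  0.2125]), 0.9)]
```

View pics/w5.png

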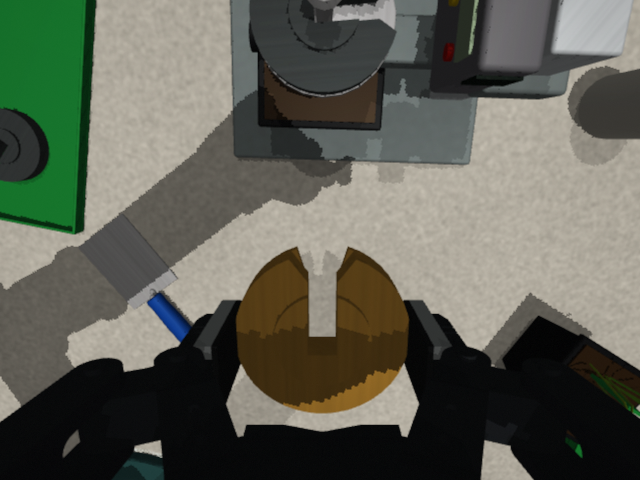

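Emit:
{"name": "move_arm", "arguments": {"motion": "0 -0.95 0 0 0 0; 0 -0.95 0 0 0 0; 0 -0.8 -0.5 0 0 0; 0 0 0 0 0 0; 0 0 0 0 0 0"}}

```text
clock: 10.0
tool_pos: [0.4694, -0.1191, 0.3639]
orientation: [[0.29, -0.01, 0.957], [-0.957, 0.004, 0.29], [-0.007, -1.0, -0.008]]
ft_force: [0.4, 0.2, -2.6]
width: 0.0582
```

```bash
python3 - <<'E'
from h import *
s=st();print(s['clock'],s['tool_pos'],s['orientation'].tolist())
f=grab_frame('wrist'); save(f,'w6'); T=camT(f,s)
for q in ['stand','axis','stack']:
    print(q,[(w(T,x['xyz']).round(4),round(x['p'],2)) for x in spotter.mark_of(q,f)[:3]])
for q in ['lower']:
    r=spotter.outline_of(q,f); 
    if r: cv2.imwrite('pics/low6.png',r[0]['region'].astype('uint8')*255); print(r[0]['p'])
im=cv2.imread('pics/w6.png')
cv2.imwrite('pics/w6z.png',cv2.resize(im[0:260,210:470],None,fx=2.3,fy=2.3,interpolation=cv2.INTER_CUBIC))
np.savez('w6.npz',T=T)
E
```

```text
10.0 [ 0.46944563 -0.11913057  0.36387103] [[0.2903166162574831, -0.009843904761196726, 0.9568800133056695], [-0.9569074351881649, 0.0039782518909361065, 0.29036586230736666], [-0.006665043616788801, -0.9999436339369059, -0.008264753029676903]]
stand [(array([ 0.5952, -0.0917,  0.002 ]), 0.61)]
axis [(array([0.4512, 0.1955, 0.0032]), 0.43)]
stack []
0.67
```

View pics/w6.png

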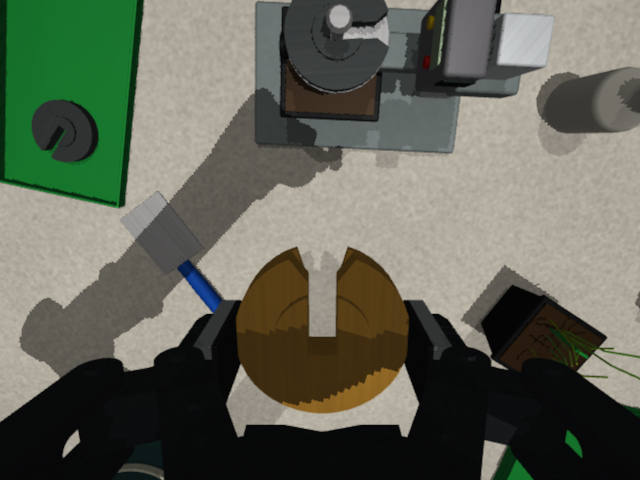

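View pics/w6z.png

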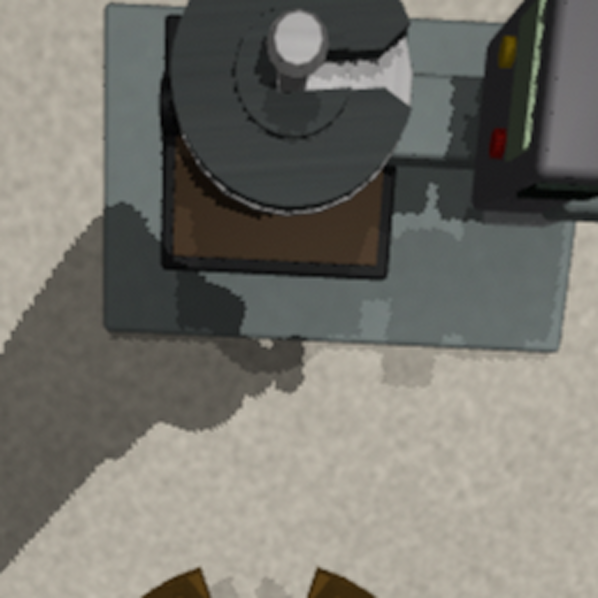

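```bash
python3 - <<'E'
from h import *
T=np.load('w6.npz')['T']; f=grab_frame('wrist')
g=lambda u,v,z: ray(f,T,210+u/2.3-.3,v/2.3-.3,z)
A=g(106,329,.016);B=g(558,351,.016);C=g(108,4,.016)
print('corners',A,B,C, np.linalg.norm(A-B),np.linalg.norm(A-C))
yd=(B-A)/np.linalg.norm(B-A); print('ystand ang',np.degrees(np.arctan2(yd[1],yd[0])))
xd=(A-C); print('xstand ang',np.degrees(np.arctan2(xd[1],xd[0])))
H=g(298,37,.250); print('head',H)
L=g(172,75,.214);R=g(411,75,.214);Bm=g(293,211,.214); print('steel',(L+R)/2,np.linalg.norm(L-R),Bm)
x=np.array([yd[1],-yd[0],0]);print('x',x,'steel c from bottom',Bm-x*.035)
Bb=g(293,138,.215);print('boss',Bb-x*.0165)
# slot direction of steel: mid of mouth and inner
m=(g(408,38,.214)+g(410,105,.214))/2; i=(g(327,60,.214)+g(306,89,.214))/2
u1=g(330,55,.217);u2=g(382,52,.214);l1=g(306,90,.217);l2=g(380,87,.214)
for a,b in((u1,u2),(l1,l2)):
    d=b-a;print('slot edge ang',np.degrees(np.arctan2(d[1],d[0])))
E
```

```text
corners [ 0.50322019 -0.02458778  0.016     ] [ 0.55961347 -0.24859603  0.016     ] [0.64587439 0.0108102  0.016     ] 0.23099761026154467 0.14698039814476677
ystand ang -75.86961919208927
xstand ang -166.0641874131002
head [ 0.59836111 -0.08873999  0.25      ]
steel [ 0.59787963 -0.08823264  0.214     ] 0.0675275169823384 [ 0.56367059 -0.09942233  0.214     ]
x [-0.9697427  -0.24412925  0.        ] steel c from bottom [ 0.59761159 -0.09087781  0.214     ]
boss [ 0.59824167 -0.08954568  0.215     ]
slot edge ang -67.5320049919004
slot edge ang -69.44257390152696
```

```bash
python3 - <<'E'
from h import *
plan([0.5240,-0.1078,0.2178],-75.95)
E
```

```text
from [ 0.4691 -0.1203  0.364 ] jaw -73.22 turn -2.73 6 rows
0.03 0.81 0.32 0.07 0.06 -0.04; 0.02 0.81 0.31 0 0.06 0; 0.02 0.81 0.31 0 0.06 0; 0.01 0.81 0.31 0 0.06 0; 0.01 0.81 0.31 0 0.06 0
0.01 0.81 0.31 0 0.06 0
```

Emit:
{"name": "move_arm", "arguments": {"motion": "0 0.8 0.3 0.07 0.06 -0.04; 0 0.8 0.3 0 0.06 0; 0 0.8 0.3 0 0.06 0; 0 0.8 0.3 0 0.06 0; 0 0.7 0.3 0 0.06 0"}}

```text
clock: 10.92
tool_pos: [0.5155, -0.108, 0.2437]
orientation: [[0.247, 0.003, 0.969], [-0.969, -0.0, 0.247], [0.001, -1.0, 0.003]]
ft_force: [-0.2, -0.9, -1.8]
width: 0.0583
```

```bash
python3 - <<'E'
from h import *
s=st(); print(s['ft_force'],s['orientation'].round(4).tolist())
plan([0.5240,-0.1078,0.2178],-75.95)
E
```

```text
[-0.20272855 -0.88121934 -1.79410562] [[0.2471, 0.0033, 0.969], [-0.969, -0.0, 0.2471], [0.0008, -1.0, 0.0032]]
from [ 0.5155 -0.108   0.2437] jaw -75.69 turn -0.26 1 rows
0.06 0.86 0.27 -0.02 0.03 0.01
```

Emit:
{"name": "move_arm", "arguments": {"motion": "0.05 0.5 0.15 -0.02 0.03 0; 0 0.3 0.1 0 0 0; 0 0 0 0 0 0; 0 0 0 0 0 0"}}

```text
clock: 11.42
tool_pos: [0.5237, -0.1076, 0.2174]
orientation: [[0.244, -0.002, 0.97], [-0.97, -0.002, 0.244], [0.001, -1.0, -0.003]]
ft_force: [0.4, -0.5, -2.3]
width: 0.0582
```

```bash
python3 - <<'E'
from h import *
s=st(); print(s['ft_force'],s['orientation'].round(4).tolist(),s['clock'])
f=grab_frame('wrist'); save(f,'w7'); T=camT(f,s); np.savez('w7.npz',T=T,p=s['tool_pos'],R=s['orientation'])
plan([0.5240,-0.1078,0.2178],-75.95)
E
```

```text
[ 0.43727472 -0.5474567  -2.3134113 ] [[0.2435, -0.0022, 0.9699], [-0.9699, -0.0015, 0.2435], [0.0009, -1.0, -0.0026]] 11.425
from [ 0.5237 -0.1076  0.2175] jaw -75.91 turn -0.04 1 rows
0.01 -0.01 0.01 0.02 0.01 0.01
```

View pics/w7.png

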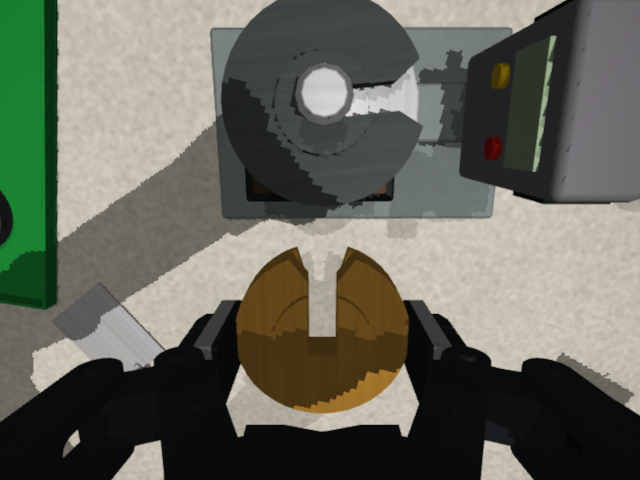

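```bash
python3 - <<'E'
from h import *
im=cv2.imread('pics/w7.png')
cv2.imwrite('pics/w7z.png',cv2.resize(im[0:220,210:440],None,fx=3,fy=3,interpolation=cv2.INTER_CUBIC)[:600])
D=np.load('w7.npz');T=D['T'];p=D['p'];R=D['R']; f=grab_frame('wrist')
def t(u,v,z): q=ray(f,T,u,v,z); return q.round(4),(R.T@(q-p)*1000).round(1)
print('head',t(325,93,.25))
print('steelL',t(222,95,.214),'R',t(420,95,.214),'bot',t(325,205,.214))
print('boss',t(323.5,155,.217))
E
```

```text
head (array([ 0.5984, -0.089 ,  0.25  ]), array([  0.1, -32.8,  76.8]))
steelL (array([ 0.593 , -0.0549,  0.214 ]), array([-34.3,   3.2,  80. ])) R (array([ 0.6092, -0.1195,  0.214 ]), array([32.3,  3.2, 80. ])) bot (array([ 0.5653, -0.0976,  0.214 ]), array([ 0.4,  3.3, 42.8]))
boss (array([ 0.5823, -0.0928,  0.217 ]), array([-0.2,  0.2, 60.5]))
```

View pics/w7z.png

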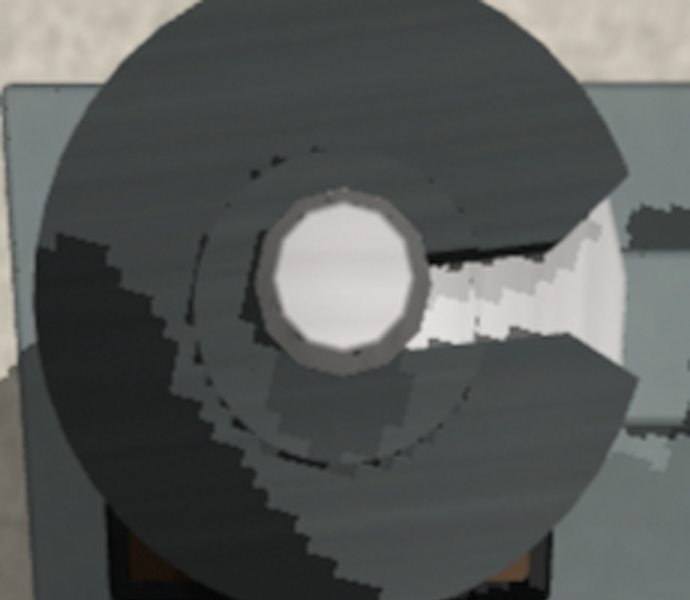

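Emit:
{"name": "move_arm", "arguments": {"motion": "0 0 0.5 0.02 0 0; 0 0 0.5 0 0 0; 0 0 0.4 0 0 0; 0 0 0 0 0 0"}}

```text
clock: 12.02
tool_pos: [0.5694, -0.0959, 0.2188]
orientation: [[0.245, 0.005, 0.969], [-0.969, -0.0, 0.245], [0.002, -1.0, 0.005]]
ft_force: [0.5, 0.1, -3.2]
width: 0.0581
```

```bash
python3 - <<'E'
from h import *
s=st(); print(s['ft_force'],s['orientation'].round(4).tolist(),s['clock'])
f=grab_frame('wrist'); save(f,'w8'); T=camT(f,s); np.savez('w8.npz',T=T,p=s['tool_pos'],R=s['orientation'])
plan([0.5984-.9698*.001,-0.089-.244*.001,0.2178],-75.95)
E
```

```text
[ 0.51560709  0.09929182 -3.22948038] [[0.2454, 0.0049, 0.9694], [-0.9694, -0.0004, 0.2454], [0.0016, -1.0, 0.0047]] 12.025
from [ 0.5685 -0.0961  0.2187] jaw -75.83 turn -0.12 2 rows
0.01 0.02 0.5 -0.03 0.01 0.01; 0.01 0.02 0.5 0 0.01 0
```

View pics/w8.png

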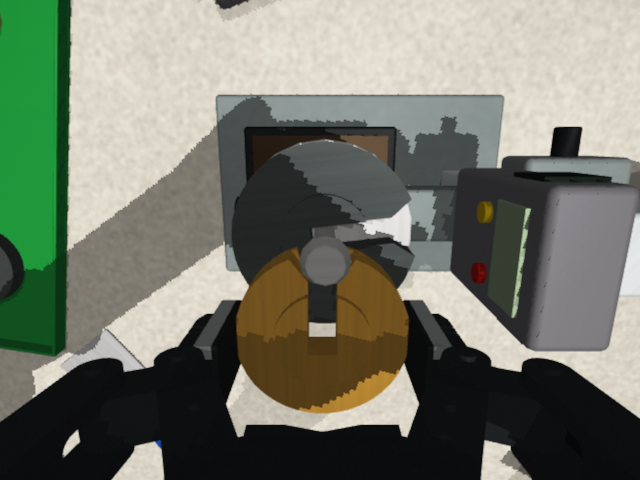

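```bash
python3 - <<'E'
from h import *
D=np.load('w8.npz');T=D['T'];p=D['p'];R=D['R']; f=grab_frame('wrist')
im=cv2.imread('pics/w8.png')
cv2.imwrite('pics/w8z.png',cv2.resize(im[220:360,250:400],None,fx=4,fy=4,interpolation=cv2.INTER_CUBIC))
def t(u,v,z): q=ray(f,T,u,v,z); return q.round(4),(R.T@(q-p)*1000).round(2)
print('head',t(325.5,261,.25),'slot',t(322.5,300,.229+.0032))
E
```

```text
head (array([ 0.6004, -0.0883,  0.25  ]), array([  0.31, -31.02,  32.05])) slot (array([ 0.5817, -0.0922,  0.2322]), array([ -0.54, -13.31,  12.88]))
```

View pics/w8z.png

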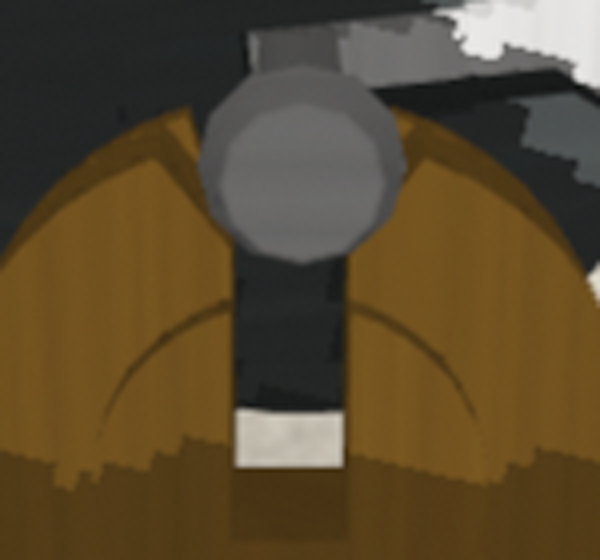

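Emit:
{"name": "move_arm", "arguments": {"motion": "0.02 0.02 0.35 -0.03 0 0; 0 0 0.35 0 0 0; 0 0 0 0 0 0"}}

```text
clock: 12.5
tool_pos: [0.5889, -0.0918, 0.2178]
orientation: [[0.243, -0.002, 0.97], [-0.97, -0.001, 0.243], [0.0, -1.0, -0.002]]
ft_force: [0.0, -0.2, -3.0]
width: 0.0582
```

```bash
cat > q.py <<'E'
from h import *
import sys
s=st(); R=np.array(s['orientation']); p=np.array(s['tool_pos'])
S=np.array([0.5984,-0.089,0]); d=R.T@(S-p)*1000
print('clk',round(s['clock'],2),'tool->S x %.2f z %.2f | TCPz %.4f'%(d[0],d[2],p[2]),'F tool',(R.T@s['ft_force']).round(2),'Fw',s['ft_force'].round(2),'M',s['moment'].round(3),'y',R[:,1].round(4),'mouth %.2f'%(jawang(R)+90),'w',round(s['width'],4))
if len(sys.argv)>1: f=grab_frame('wrist'); save(f,sys.argv[1]); T=camT(f,s); np.savez(sys.argv[1]+'.npz',T=T,p=p,R=R)
E
python3 q.py w9
```

```text
clk 12.5 tool->S x -0.50 z 10.37 | TCPz 0.2178 F tool [ 0.21  2.97 -0.04] Fw [ 0.01 -0.22 -2.97] M [ 0.016 -0.007 -0.055] y [-0.0018 -0.001  -1.    ] mouth 14.07 w 0.0582
```

View pics/w9.png

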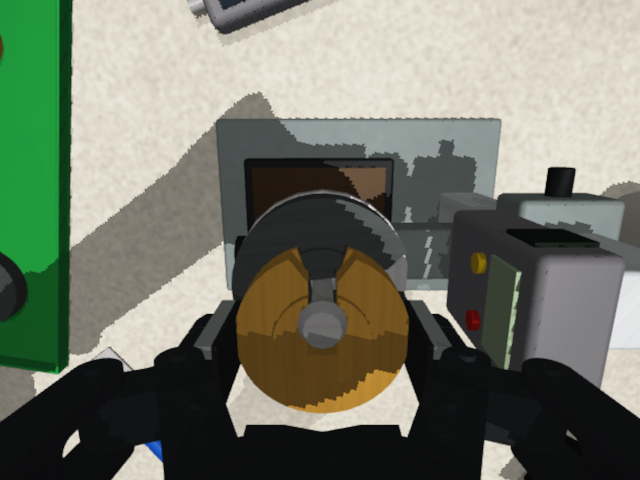

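Emit:
{"name": "move_arm", "arguments": {"motion": "0 0 0.2 0 0 0; 0 0 0.03 0 0 0"}}

```text
clock: 12.8
tool_pos: [0.5948, -0.0904, 0.2177]
orientation: [[0.242, -0.003, 0.97], [-0.97, -0.001, 0.242], [0.0, -1.0, -0.003]]
ft_force: [0.6, -0.6, -2.8]
width: 0.0587
```

```bash
python3 q.py
```

```text
clk 12.8 tool->S x -0.49 z 4.53 | TCPz 0.2177 F tool [0.7  2.79 0.5 ] Fw [ 0.65 -0.56 -2.79] M [-0.004 -0.    -0.015] y [-3.e-03 -8.e-04 -1.e+00] mouth 14.01 w 0.0587
```

Emit:
{"name": "move_arm", "arguments": {"motion": "0 0 0.04 0 0 0"}}

```text
clock: 12.92
tool_pos: [0.5957, -0.0902, 0.2176]
orientation: [[0.242, -0.003, 0.97], [-0.97, -0.001, 0.242], [-0.0, -1.0, -0.003]]
ft_force: [-0.4, 0.0, -3.8]
width: 0.058
```

```bash
python3 q.py
```

```text
clk 12.93 tool->S x -0.53 z 3.64 | TCPz 0.2176 F tool [-0.12  3.82 -0.39] Fw [-0.42  0.02 -3.82] M [-0.011 -0.02   0.024] y [-3.4e-03 -7.0e-04 -1.0e+00] mouth 14.00 w 0.058
```

Emit:
{"name": "move_arm", "arguments": {"motion": "0 0 0.04 0 0 0"}}

```text
clock: 13.05
tool_pos: [0.5969, -0.0899, 0.2176]
orientation: [[0.242, -0.003, 0.97], [-0.97, -0.001, 0.242], [-0.0, -1.0, -0.003]]
ft_force: [0.1, -0.3, -3.4]
width: 0.0582
```

```bash
python3 q.py w10
```

```text
clk 13.05 tool->S x -0.48 z 2.46 | TCPz 0.2176 F tool [0.36 3.39 0.04] Fw [ 0.11 -0.34 -3.39] M [-0.007 -0.025  0.018] y [-3.4e-03 -7.0e-04 -1.0e+00] mouth 13.99 w 0.0582
```

View pics/w10.png

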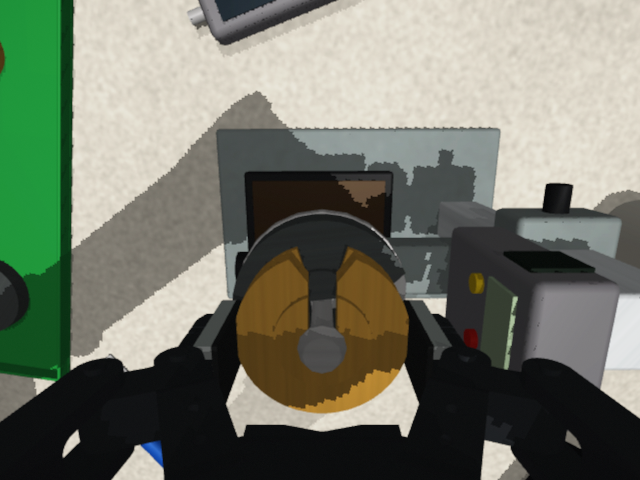

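Emit:
{"name": "move_arm", "arguments": {"motion": "0 0 0.04 0 0 0"}}

```text
clock: 13.22
tool_pos: [0.5981, -0.0896, 0.2176]
orientation: [[0.242, -0.003, 0.97], [-0.97, -0.001, 0.242], [-0.0, -1.0, -0.003]]
ft_force: [1.1, 0.5, -3.7]
width: 0.0584
```

```bash
python3 q.py
```

```text
clk 13.22 tool->S x -0.49 z 1.20 | TCPz 0.2176 F tool [-0.23  3.74  1.18] Fw [ 1.08  0.5  -3.75] M [-0.038 -0.009  0.   ] y [-3.4e-03 -7.0e-04 -1.0e+00] mouth 13.99 w 0.0584
```

Emit:
{"name": "move_arm", "arguments": {"motion": "0 0 0.03 0 0 0"}}

```text
clock: 13.35
tool_pos: [0.599, -0.0894, 0.2177]
orientation: [[0.242, -0.003, 0.97], [-0.97, -0.001, 0.242], [-0.0, -1.0, -0.003]]
ft_force: [-0.7, 0.4, -2.6]
width: 0.0581
```

```bash
python3 q.py
```

```text
clk 13.35 tool->S x -0.52 z 0.23 | TCPz 0.2177 F tool [-0.53  2.55 -0.56] Fw [-0.68  0.38 -2.55] M [ 0.002 -0.04  -0.01 ] y [-3.4e-03 -7.0e-04 -1.0e+00] mouth 13.99 w 0.0581
```

Emit:
{"name": "move_arm", "arguments": {"motion": "0 0 0.03 0 0 0"}}

```text
clock: 13.48
tool_pos: [0.5994, -0.0893, 0.2176]
orientation: [[0.242, -0.005, 0.97], [-0.97, -0.001, 0.242], [-0.001, -1.0, -0.005]]
ft_force: [-2.1, -1.2, -2.4]
width: 0.0582
```

```bash
python3 q.py
```

```text
clk 13.47 tool->S x -0.39 z 0.11 | TCPz 0.2176 F tool [ 0.68  2.42 -2.27] Fw [-2.05 -1.21 -2.41] M [-0.071  0.375 -0.014] y [-4.6e-03 -6.0e-04 -1.0e+00] mouth 13.99 w 0.0582
```

Emit:
{"name": "move_arm", "arguments": {"motion": "0 0 -0.03 0.03 0 0; 0 0 0 0 0 0"}}

```text
clock: 13.72
tool_pos: [0.5986, -0.0896, 0.2176]
orientation: [[0.242, 0.0, 0.97], [-0.97, 0.0, 0.242], [-0.0, -1.0, 0.0]]
ft_force: [-0.0, 0.3, -2.5]
width: 0.0583
```

```bash
python3 q.py
```

```text
clk 13.72 tool->S x -0.55 z -0.08 | TCPz 0.2176 F tool [-0.28  2.53  0.02] Fw [-0.05  0.28 -2.53] M [0.002 0.035 0.01 ] y [ 1.e-04  4.e-04 -1.e+00] mouth 13.98 w 0.0583
```

Emit:
{"name": "move_arm", "arguments": {"motion": "0.02 0 0 0 0 0"}}

```text
clock: 13.85
tool_pos: [0.5988, -0.0901, 0.2176]
orientation: [[0.242, 0.0, 0.97], [-0.97, 0.001, 0.242], [-0.0, -1.0, 0.001]]
ft_force: [0.1, 0.1, -2.2]
width: 0.0581
```

```bash
python3 q.py
```

```text
clk 13.85 tool->S x -1.06 z -0.28 | TCPz 0.2176 F tool [-0.12  2.23  0.11] Fw [ 0.08  0.14 -2.23] M [ 0.023 -0.033  0.001] y [ 4.e-04  5.e-04 -1.e+00] mouth 13.98 w 0.0581
```

Emit:
{"name": "move_arm", "arguments": {"motion": "0.02 0 0 0 0 0"}}

```text
clock: 13.98
tool_pos: [0.5989, -0.0903, 0.2176]
orientation: [[0.242, 0.0, 0.97], [-0.97, 0.001, 0.242], [-0.001, -1.0, 0.0]]
ft_force: [-1.4, 1.1, -2.1]
width: 0.0581
```

```bash
python3 q.py
```

```text
clk 13.97 tool->S x -1.11 z -0.28 | TCPz 0.2176 F tool [-1.38  2.12 -1.14] Fw [-1.44  1.07 -2.12] M [0.193 0.122 0.035] y [ 1.0e-04  1.2e-03 -1.0e+00] mouth 13.99 w 0.0581
```

Emit:
{"name": "move_arm", "arguments": {"motion": "-0.04 0 -0.03 0 0 0; -0.02 0 0 0 0 0"}}

```text
clock: 14.22
tool_pos: [0.5977, -0.0889, 0.2176]
orientation: [[0.242, 0.0, 0.97], [-0.97, 0.001, 0.242], [-0.001, -1.0, 0.001]]
ft_force: [-0.4, 0.8, -3.9]
width: 0.0583
```

```bash
python3 q.py
```

```text
clk 14.22 tool->S x 0.47 z 0.55 | TCPz 0.2176 F tool [-0.87  3.94 -0.18] Fw [-0.38  0.81 -3.94] M [-0.014  0.043  0.078] y [ 4.e-04  9.e-04 -1.e+00] mouth 13.99 w 0.0583
```

Emit:
{"name": "move_arm", "arguments": {"motion": "-0.02 0 0 0 0 0"}}

```text
clock: 14.35
tool_pos: [0.5977, -0.0886, 0.2177]
orientation: [[0.242, 0.001, 0.97], [-0.97, 0.0, 0.242], [0.0, -1.0, 0.001]]
ft_force: [1.1, -0.6, -3.3]
width: 0.0584
```

```bash
python3 q.py
```

```text
clk 14.35 tool->S x 0.56 z 0.39 | TCPz 0.2177 F tool [0.88 3.28 0.94] Fw [ 1.13 -0.63 -3.28] M [-0.163 -0.127 -0.083] y [ 9.e-04  1.e-04 -1.e+00] mouth 13.99 w 0.0584
```

Emit:
{"name": "move_arm", "arguments": {"motion": "0.03 0 0.02 0 0 0; 0 0 0.015 0 0 0"}}

```text
clock: 14.6
tool_pos: [0.599, -0.0892, 0.2177]
orientation: [[0.242, 0.001, 0.97], [-0.97, 0.0, 0.242], [0.0, -1.0, 0.001]]
ft_force: [0.4, -0.3, -2.5]
width: 0.0585
```

```bash
python3 q.py
```

```text
clk 14.6 tool->S x -0.40 z -0.78 | TCPz 0.2177 F tool [0.39 2.49 0.3 ] Fw [ 0.39 -0.31 -2.49] M [ 0.011 -0.026  0.005] y [ 1.e-03  2.e-04 -1.e+00] mouth 13.99 w 0.0585
```

Emit:
{"name": "move_arm", "arguments": {"motion": "0 0 0.015 0 0 0"}}

```text
clock: 14.72
tool_pos: [0.5993, -0.0891, 0.2177]
orientation: [[0.242, 0.001, 0.97], [-0.97, 0.0, 0.242], [-0.0, -1.0, 0.001]]
ft_force: [-1.5, 0.2, -3.1]
width: 0.0579
```

```bash
python3 q.py
```

```text
clk 14.72 tool->S x -0.31 z -1.02 | TCPz 0.2177 F tool [-0.54  3.15 -1.42] Fw [-1.5   0.18 -3.15] M [-0.059  0.157 -0.041] y [ 6.e-04  3.e-04 -1.e+00] mouth 13.98 w 0.0579
```

Emit:
{"name": "move_arm", "arguments": {"motion": "0 0 -0.032 0 0 0; 0 0.05 0 0 0 0"}}

```text
clock: 14.98
tool_pos: [0.5985, -0.0893, 0.2162]
orientation: [[0.242, 0.001, 0.97], [-0.97, 0.0, 0.242], [-0.0, -1.0, 0.001]]
ft_force: [0.7, -0.4, -2.7]
width: 0.0586
```

```bash
python3 q.py
```

```text
clk 14.97 tool->S x -0.33 z -0.21 | TCPz 0.2162 F tool [0.53 2.72 0.59] Fw [ 0.7  -0.37 -2.71] M [ 0.007 -0.001  0.065] y [ 9.e-04  3.e-04 -1.e+00] mouth 13.99 w 0.0586
```

Emit:
{"name": "move_arm", "arguments": {"motion": "0 0.04 0 0 0 0"}}

```text
clock: 15.1
tool_pos: [0.5985, -0.0892, 0.2149]
orientation: [[0.242, 0.001, 0.97], [-0.97, 0.0, 0.242], [-0.0, -1.0, 0.001]]
ft_force: [0.5, 0.6, -3.0]
width: 0.0582
```

```bash
python3 q.py
```

```text
clk 15.1 tool->S x -0.22 z -0.22 | TCPz 0.2149 F tool [-0.45  2.99  0.59] Fw [ 0.46  0.58 -2.99] M [-0.008  0.017 -0.011] y [ 9.e-04  4.e-04 -1.e+00] mouth 13.99 w 0.0582
```

Emit:
{"name": "move_arm", "arguments": {"motion": "0 0.035 -0.004 0 0 0"}}

```text
clock: 15.22
tool_pos: [0.5984, -0.0893, 0.2137]
orientation: [[0.242, 0.001, 0.97], [-0.97, 0.0, 0.242], [-0.0, -1.0, 0.001]]
ft_force: [-0.4, -0.5, -2.6]
width: 0.0579
```

```bash
python3 q.py
```

```text
clk 15.22 tool->S x -0.21 z -0.11 | TCPz 0.2137 F tool [ 0.35  2.64 -0.51] Fw [-0.41 -0.47 -2.64] M [ 0.005 -0.031 -0.043] y [ 8.e-04  4.e-04 -1.e+00] mouth 13.99 w 0.0579
```

Emit:
{"name": "move_arm", "arguments": {"motion": "0 0.03 0 0 0 0"}}

```text
clock: 15.35
tool_pos: [0.5983, -0.0893, 0.2127]
orientation: [[0.242, 0.001, 0.97], [-0.97, 0.0, 0.242], [-0.0, -1.0, 0.001]]
ft_force: [0.5, 0.1, -2.8]
width: 0.058
```

```bash
python3 q.py
```

```text
clk 15.35 tool->S x -0.19 z -0.04 | TCPz 0.2127 F tool [0.07 2.84 0.48] Fw [ 0.48  0.05 -2.84] M [-0.005  0.022 -0.027] y [ 7.e-04  4.e-04 -1.e+00] mouth 13.99 w 0.058
```

Emit:
{"name": "move_arm", "arguments": {"motion": "0 0.03 0 0 0 0"}}

```text
clock: 15.48
tool_pos: [0.5983, -0.0892, 0.2117]
orientation: [[0.242, 0.001, 0.97], [-0.97, 0.0, 0.242], [-0.0, -1.0, 0.001]]
ft_force: [-0.6, 1.0, -3.3]
width: 0.0581
```

```bash
python3 q.py
```

```text
clk 15.47 tool->S x -0.18 z -0.07 | TCPz 0.2117 F tool [-1.1   3.26 -0.31] Fw [-0.57  0.99 -3.26] M [-0.028 -0.011 -0.002] y [ 7.e-04  4.e-04 -1.e+00] mouth 13.99 w 0.0581
```

Emit:
{"name": "move_arm", "arguments": {"motion": "0 0.017 0 0 0 0"}}

```text
clock: 15.6
tool_pos: [0.5984, -0.0892, 0.2111]
orientation: [[0.242, 0.001, 0.97], [-0.97, 0.0, 0.242], [-0.0, -1.0, 0.001]]
ft_force: [-0.6, -0.4, -2.8]
width: 0.0582
```

```bash
python3 q.py
```

```text
clk 15.6 tool->S x -0.17 z -0.06 | TCPz 0.2111 F tool [ 0.22  2.8  -0.73] Fw [-0.65 -0.39 -2.8 ] M [ 0.04  -0.004  0.039] y [ 7.e-04  4.e-04 -1.e+00] mouth 13.99 w 0.0582
```

Emit:
{"name": "move_arm", "arguments": {"motion": "0 0.017 0 0 0 0"}}

```text
clock: 15.72
tool_pos: [0.5984, -0.0892, 0.2106]
orientation: [[0.242, 0.001, 0.97], [-0.97, 0.0, 0.242], [-0.0, -1.0, 0.001]]
ft_force: [0.1, -0.3, -2.1]
width: 0.0582
```

```bash
python3 q.py w11
```

```text
clk 15.72 tool->S x -0.16 z -0.12 | TCPz 0.2106 F tool [0.29 2.09 0.03] Fw [ 0.1  -0.28 -2.09] M [-0.     0.035 -0.004] y [ 8.e-04  4.e-04 -1.e+00] mouth 13.99 w 0.0582
```

View pics/w11.png

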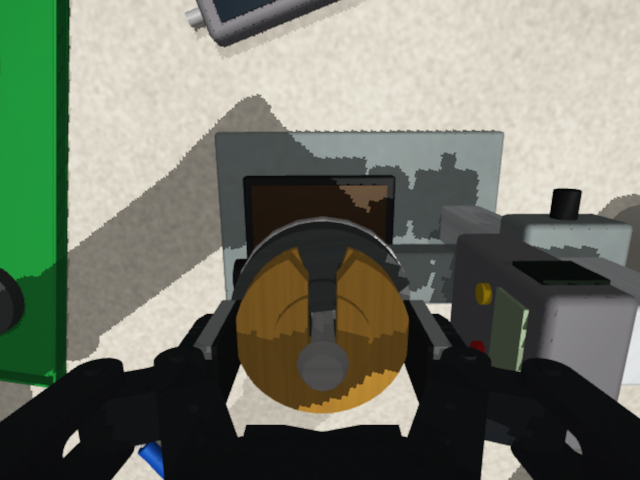

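Emit:
{"name": "move_arm", "arguments": {"motion": "0 0.015 0 0 0 0"}}

```text
clock: 15.9
tool_pos: [0.5984, -0.0892, 0.2105]
orientation: [[0.242, 0.001, 0.97], [-0.97, 0.001, 0.242], [-0.0, -1.0, 0.001]]
ft_force: [-1.1, 0.8, 1.1]
width: 0.0579
```

```bash
python3 q.py
```

```text
clk 15.9 tool->S x -0.13 z -0.12 | TCPz 0.2105 F tool [-1.04 -1.14 -0.84] Fw [-1.07  0.8   1.14] M [ 0.071  0.295 -0.023] y [ 7.e-04  7.e-04 -1.e+00] mouth 13.99 w 0.0579
```

Emit:
{"name": "move_arm", "arguments": {"motion": "0 0.015 0 0 0 0"}}

```text
clock: 16.02
tool_pos: [0.5984, -0.0893, 0.2105]
orientation: [[0.242, 0.001, 0.97], [-0.97, 0.001, 0.242], [-0.001, -1.0, 0.001]]
ft_force: [-1.3, 0.9, 2.4]
width: 0.0583
```

```bash
python3 q.py
```

```text
clk 16.02 tool->S x -0.07 z -0.19 | TCPz 0.2105 F tool [-1.16 -2.43 -1.08] Fw [-1.33  0.86  2.43] M [0.093 0.322 0.003] y [ 8.0e-04  1.1e-03 -1.0e+00] mouth 13.99 w 0.0583
```

Emit:
{"name": "move_arm", "arguments": {"motion": "0 -0.025 0 0 0 0"}}

```text
clock: 16.15
tool_pos: [0.5985, -0.0893, 0.2112]
orientation: [[0.242, 0.001, 0.97], [-0.97, 0.001, 0.242], [-0.001, -1.0, 0.001]]
ft_force: [0.0, -0.1, -3.7]
width: 0.0583
```

```bash
python3 q.py
```

```text
clk 16.15 tool->S x -0.14 z -0.29 | TCPz 0.2112 F tool [ 0.1   3.69 -0.01] Fw [ 0.02 -0.09 -3.69] M [-0.005 -0.001  0.02 ] y [ 0.0011  0.001  -1.    ] mouth 13.99 w 0.0583
```

Emit:
{"name": "move_arm", "arguments": {"motion": "0.004 0 0.001 0 -0.8 0"}}

```text
clock: 16.27
tool_pos: [0.5986, -0.0893, 0.2108]
orientation: [[0.351, 0.001, 0.936], [-0.936, 0.0, 0.351], [0.0, -1.0, 0.001]]
ft_force: [-0.2, 0.2, -3.9]
width: 0.0583
```

```bash
python3 q.py
```

```text
clk 16.27 tool->S x -0.39 z -0.23 | TCPz 0.2108 F tool [-0.26  3.88 -0.16] Fw [-0.23  0.19 -3.88] M [ 0.017 -0.021  0.054] y [ 9.e-04  2.e-04 -1.e+00] mouth 20.57 w 0.0583
```

```bash
cat >> q.py <<'E'
c=np.array([-.3,0,1.0]); R14=down(14.0-90)
W=S*1000+R14@(c-np.array([-.27,0,-.08]))
e=R.T@(W-R@c-p*1000)/30
print('corr units x %.3f z %.3f  (mm %.2f %.2f) remaining turn units %.2f'%(e[0],e[2],e[0]*30,e[2]*30,-(104.05-jawang(R)-90)/8))
E
python3 q.py
```

```text
clk 16.27 tool->S x -0.39 z -0.23 | TCPz 0.2108 F tool [-0.26  3.88 -0.16] Fw [-0.23  0.19 -3.88] M [ 0.017 -0.021  0.054] y [ 9.e-04  2.e-04 -1.e+00] mouth 20.57 w 0.0583
corr units x -0.000 z -0.005  (mm -0.00 -0.15) remaining turn units -10.44
```

Emit:
{"name": "move_arm", "arguments": {"motion": "0.004 0 -0.004 0 -0.8 0; 0.004 0 0.001 0 -0.8 0"}}

```text
clock: 16.52
tool_pos: [0.5984, -0.0899, 0.2105]
orientation: [[0.556, 0.001, 0.831], [-0.831, -0.001, 0.556], [0.001, -1.0, 0.0]]
ft_force: [-0.7, 0.4, -0.6]
width: 0.0581
```

```bash
python3 q.py
```

```text
clk 16.52 tool->S x -0.90 z 0.47 | TCPz 0.2105 F tool [-0.69  0.62 -0.35] Fw [-0.68  0.38 -0.62] M [-0.079  0.126 -0.023] y [ 6.e-04 -7.e-04 -1.e+00] mouth 33.79 w 0.0581
corr units x -0.009 z 0.016  (mm -0.26 0.49) remaining turn units -8.78
```

Emit:
{"name": "move_arm", "arguments": {"motion": "-0.005 -0.018 0.017 0 -0.8 0"}}

```text
clock: 16.65
tool_pos: [0.5986, -0.0897, 0.2109]
orientation: [[0.648, 0.001, 0.762], [-0.762, -0.001, 0.648], [0.001, -1.0, -0.0]]
ft_force: [-0.2, 0.1, -3.1]
width: 0.0582
```

```bash
python3 q.py
```

```text
clk 16.65 tool->S x -0.91 z 0.32 | TCPz 0.2109 F tool [-0.21  3.06 -0.07] Fw [-0.19  0.12 -3.06] M [ 0.046  0.064 -0.032] y [ 6.0e-04 -1.1e-03 -1.0e+00] mouth 40.39 w 0.0582
corr units x -0.005 z 0.010  (mm -0.16 0.30) remaining turn units -7.96
```

Emit:
{"name": "move_arm", "arguments": {"motion": "0.004 -0.005 0.002 0 -0.8 0"}}

```text
clock: 16.77
tool_pos: [0.5987, -0.0898, 0.2107]
orientation: [[0.731, 0.001, 0.682], [-0.682, -0.001, 0.731], [0.001, -1.0, -0.001]]
ft_force: [-0.6, -1.2, -3.5]
width: 0.058
```

```bash
python3 q.py
```

```text
clk 16.77 tool->S x -1.06 z 0.50 | TCPz 0.2107 F tool [ 0.39  3.5  -1.28] Fw [-0.58 -1.21 -3.5 ] M [-0.026 -0.005  0.009] y [ 6.0e-04 -1.4e-03 -1.0e+00] mouth 47.00 w 0.058
corr units x -0.006 z 0.014  (mm -0.19 0.42) remaining turn units -7.13
```

Good; lateral contact free. Continue.

Emit:
{"name": "move_arm", "arguments": {"motion": "-0.003 -0.012 0.016 0.01 -0.8 0"}}

```text
clock: 16.9
tool_pos: [0.5989, -0.0896, 0.2108]
orientation: [[0.805, 0.001, 0.593], [-0.593, -0.001, 0.805], [0.002, -1.0, 0.0]]
ft_force: [0.3, 0.8, -3.2]
width: 0.0583
```

```bash
python3 q.py
```

```text
clk 16.9 tool->S x -1.03 z 0.11 | TCPz 0.2108 F tool [-0.27  3.19  0.8 ] Fw [ 0.27  0.8  -3.19] M [0.013 0.009 0.005] y [ 1.4e-03 -7.0e-04 -1.0e+00] mouth 53.60 w 0.0583
corr units x -0.002 z -0.001  (mm -0.07 -0.03) remaining turn units -6.31
```

Emit:
{"name": "move_arm", "arguments": {"motion": "0 -0.012 0.01 0 -0.8 0"}}

```text
clock: 17.02
tool_pos: [0.599, -0.0895, 0.2108]
orientation: [[0.868, 0.001, 0.497], [-0.497, -0.001, 0.868], [0.002, -1.0, -0.0]]
ft_force: [0.4, 0.3, -2.8]
width: 0.0585
```

```bash
python3 q.py w12
```

```text
clk 17.02 tool->S x -1.06 z 0.17 | TCPz 0.2108 F tool [0.18 2.77 0.5 ] Fw [ 0.41  0.34 -2.77] M [-0.011 -0.013  0.03 ] y [ 0.0013 -0.001  -1.    ] mouth 60.20 w 0.0585
corr units x 0.000 z -0.002  (mm 0.00 -0.07) remaining turn units -5.48
```

View pics/w12.png

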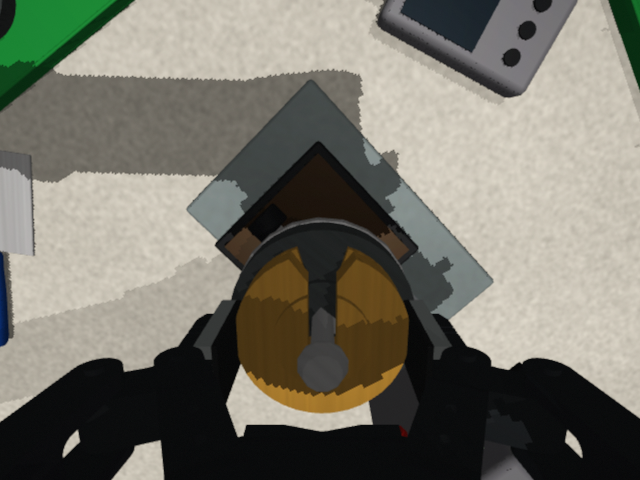

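Emit:
{"name": "move_arm", "arguments": {"motion": "0.004 -0.008 0.004 0 -0.8 0"}}

```text
clock: 17.2
tool_pos: [0.5991, -0.0896, 0.2109]
orientation: [[0.919, 0.001, 0.394], [-0.394, -0.001, 0.919], [0.002, -1.0, -0.0]]
ft_force: [-0.6, 0.1, -3.4]
width: 0.058
```

```bash
python3 q.py
```

```text
clk 17.2 tool->S x -1.20 z 0.41 | TCPz 0.2109 F tool [-0.56  3.35 -0.11] Fw [-0.55  0.11 -3.35] M [-0.043 -0.033 -0.008] y [ 0.0014 -0.0011 -1.    ] mouth 66.81 w 0.058
corr units x -0.002 z 0.003  (mm -0.06 0.09) remaining turn units -4.66
```

Emit:
{"name": "move_arm", "arguments": {"motion": "0.004 -0.008 0.006 0 -0.8 0"}}

```text
clock: 17.32
tool_pos: [0.5991, -0.0897, 0.2108]
orientation: [[0.958, 0.001, 0.287], [-0.287, -0.001, 0.958], [0.002, -1.0, -0.001]]
ft_force: [0.6, 1.0, -3.0]
width: 0.0581
```

```bash
python3 q.py
```

```text
clk 17.32 tool->S x -1.24 z 0.64 | TCPz 0.2108 F tool [0.33 3.01 1.1 ] Fw [ 0.64  0.96 -3.01] M [ 0.011 -0.005 -0.009] y [ 0.0012 -0.0014 -1.    ] mouth 73.31 w 0.0581
corr units x -0.001 z 0.007  (mm -0.03 0.22) remaining turn units -3.84
```

Emit:
{"name": "move_arm", "arguments": {"motion": "0.004 -0.008 0.006 0 -0.8 0"}}

```text
clock: 17.45
tool_pos: [0.5992, -0.0897, 0.2108]
orientation: [[0.984, 0.001, 0.177], [-0.177, -0.002, 0.984], [0.001, -1.0, -0.001]]
ft_force: [0.3, 0.1, -3.4]
width: 0.0583
```

```bash
python3 q.py
```

```text
clk 17.45 tool->S x -1.19 z 0.90 | TCPz 0.2108 F tool [0.31 3.41 0.12] Fw [ 0.33  0.05 -3.41] M [-0.006  0.042  0.083] y [ 0.001  -0.0017 -1.    ] mouth 79.81 w 0.0583
corr units x 0.003 z 0.012  (mm 0.08 0.37) remaining turn units -3.03
```

Emit:
{"name": "move_arm", "arguments": {"motion": "0.004 -0.008 0.006 0 -0.8 0"}}

```text
clock: 17.58
tool_pos: [0.5992, -0.0898, 0.2107]
orientation: [[0.998, 0.001, 0.064], [-0.064, -0.002, 0.998], [0.001, -1.0, -0.002]]
ft_force: [-0.2, 0.1, -2.9]
width: 0.0584
```

```bash
python3 q.py
```

```text
clk 17.57 tool->S x -1.08 z 1.11 | TCPz 0.2107 F tool [-0.2   2.94  0.08] Fw [-0.2   0.09 -2.94] M [-0.038 -0.042  0.009] y [ 8.e-04 -2.e-03 -1.e+00] mouth 86.30 w 0.0584
corr units x 0.008 z 0.016  (mm 0.24 0.47) remaining turn units -2.22
```

Emit:
{"name": "move_arm", "arguments": {"motion": "0.01 -0.01 0.018 0.01 -0.8 0"}}

```text
clock: 17.7
tool_pos: [0.5994, -0.0895, 0.2106]
orientation: [[0.999, 0.0, -0.049], [0.049, -0.001, 0.999], [0.0, -1.0, -0.001]]
ft_force: [-0.5, 0.4, -2.5]
width: 0.0578
```

```bash
python3 q.py
```

```text
clk 17.7 tool->S x -1.10 z 0.73 | TCPz 0.2106 F tool [-0.46  2.53  0.43] Fw [-0.48  0.4  -2.53] M [-0.025  0.041  0.043] y [ 5.e-04 -9.e-04 -1.e+00] mouth 92.80 w 0.0578
corr units x 0.009 z -0.001  (mm 0.26 -0.03) remaining turn units -1.41
```

Emit:
{"name": "move_arm", "arguments": {"motion": "0.008 -0.01 0.012 0.01 -0.8 0"}}

```text
clock: 17.82
tool_pos: [0.5995, -0.0894, 0.2106]
orientation: [[0.987, 0.0, -0.161], [0.161, 0.0, 0.987], [0.0, -1.0, 0.0]]
ft_force: [-0.4, -0.2, -2.2]
width: 0.0581
```

```bash
python3 q.py
```

```text
clk 17.82 tool->S x -1.07 z 0.55 | TCPz 0.2106 F tool [-0.45  2.22 -0.15] Fw [-0.42 -0.22 -2.22] M [-0.015  0.031 -0.017] y [ 1.e-04  2.e-04 -1.e+00] mouth 99.29 w 0.0581
corr units x 0.010 z -0.011  (mm 0.31 -0.34) remaining turn units -0.59
```

Emit:
{"name": "move_arm", "arguments": {"motion": "0.004 -0.005 0.006 0 -0.65 0; 0 0 0 0 0 0"}}

```text
clock: 18.08
tool_pos: [0.5997, -0.0899, 0.2106]
orientation: [[0.969, 0.0, -0.249], [0.249, -0.0, 0.969], [0.0, -1.0, -0.0]]
ft_force: [0.5, 0.7, -0.8]
width: 0.0582
```

```bash
python3 q.py w13
```

```text
clk 18.07 tool->S x -1.10 z 1.18 | TCPz 0.2106 F tool [0.62 0.76 0.54] Fw [ 0.47  0.68 -0.76] M [ 0.174  0.032 -0.048] y [ 4.e-04 -0.e+00 -1.e+00] mouth 104.40 w 0.0582
corr units x 0.009 z 0.007  (mm 0.28 0.20) remaining turn units 0.04
```

View pics/w13.png

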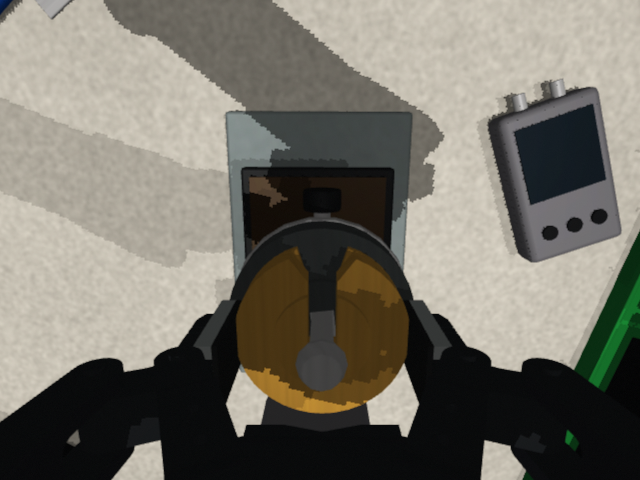

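Emit:
{"name": "move_arm", "arguments": {"motion": "0.008 0 0.006 0 0 0; 0 0 0 0 0 0"}}

```text
clock: 18.38
tool_pos: [0.5997, -0.0898, 0.2105]
orientation: [[0.969, -0.0, -0.246], [0.246, -0.0, 0.969], [-0.0, -1.0, -0.0]]
ft_force: [-0.2, 0.4, -1.6]
width: 0.058
```

```bash
python3 q.py
```

```text
clk 18.38 tool->S x -0.99 z 1.17 | TCPz 0.2105 F tool [-0.14  1.57  0.45] Fw [-0.24  0.4  -1.57] M [ 0.067 -0.013  0.001] y [-1.e-04 -5.e-04 -1.e+00] mouth 104.23 w 0.058
corr units x 0.013 z 0.006  (mm 0.39 0.19) remaining turn units 0.02
```

Emit:
{"name": "move_arm", "arguments": {"motion": "0 0 0 0 0 0; 0 0 0 0 0 0; 0 0 0 0 0 0; 0 0 0 0 0 0", "hand": 85}}

```text
clock: 18.88
tool_pos: [0.6012, -0.0901, 0.2116]
orientation: [[0.97, 0.003, -0.245], [0.245, -0.001, 0.97], [0.003, -1.0, -0.002]]
ft_force: [0.2, 0.2, 0.4]
width: 0.0851
```

```bash
python3 q.py w14
```

```text
clk 18.88 tool->S x -3.05 z 2.12 | TCPz 0.2116 F tool [ 0.25 -0.4   0.11] Fw [0.21 0.16 0.4 ] M [ 0.007 -0.036  0.055] y [ 0.0032 -0.0012 -1.    ] mouth 104.17 w 0.0851
corr units x -0.056 z 0.038  (mm -1.67 1.15) remaining turn units 0.02
```

View pics/w14.png

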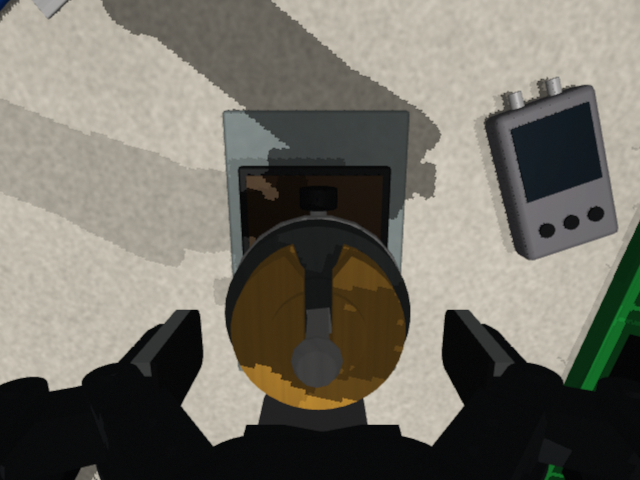

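Emit:
{"name": "move_arm", "arguments": {"motion": "-0.03 -0.5 0 0 0 0; 0 -0.95 0 0 0 0; 0 -0.95 0 0 0 0; 0 -0.95 0 0 0 0; 0 -0.8 -0.3 0 0 0"}}

```text
clock: 19.55
tool_pos: [0.601, -0.0984, 0.342]
orientation: [[0.969, 0.001, -0.245], [0.245, -0.001, 0.969], [0.001, -1.0, -0.001]]
ft_force: [0.9, -0.2, -0.3]
width: 0.0852
```

Emit:
{"name": "move_arm", "arguments": {"motion": "0 -0.6 -0.8 0 0 0; 0 0 -0.8 0 0 0; 0 0 -0.6 0 0 0; 0 0 0 0 0 0; 0 0 0 0 0 0"}}

```text
clock: 20.18
tool_pos: [0.6187, -0.1644, 0.3677]
orientation: [[0.969, 0.01, -0.246], [0.246, -0.001, 0.969], [0.01, -1.0, -0.003]]
ft_force: [-0.1, 0.2, -0.1]
width: 0.085
```

```bash
python3 q.py w15; python3 - <<'E'
from h import *
im=cv2.imread('pics/w15.png')
f=grab_frame('side');save(f,'side1')
b=cv2.imread('pics/side1.png');cv2.imwrite('pics/side1z.png',cv2.resize(b[130:290,260:380],None,fx=4,fy=3.7,interpolation=cv2.INTER_CUBIC))
E
```

```text
clk 20.18 tool->S x -4.80 z 79.27 | TCPz 0.3677 F tool [-0.01  0.07  0.19] Fw [-0.06  0.18 -0.07] M [ 0.017  0.054 -0.009] y [ 1.040e-02 -7.000e-04 -9.999e-01] mouth 104.22 w 0.085
corr units x -0.114 z 2.610  (mm -3.42 78.29) remaining turn units 0.02
```

View pics/w15.png

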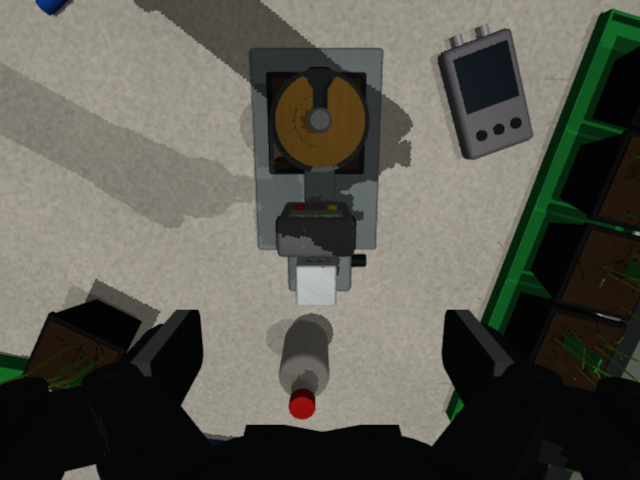

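View pics/side1z.png

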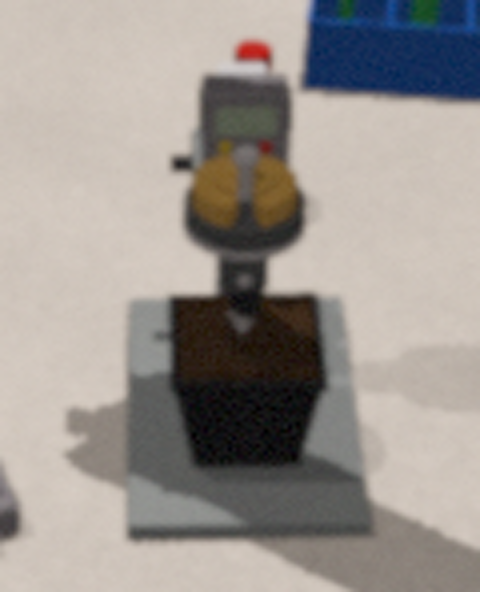

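```bash
python3 - <<'E'
from h import *
im=cv2.imread('pics/w15.png')
cv2.imwrite('pics/w15z.png',cv2.resize(im[55:185,255:385],None,fx=4.6,fy=4.6,interpolation=cv2.INTER_CUBIC))
E
```

```text
(no output)
```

View pics/w15z.png

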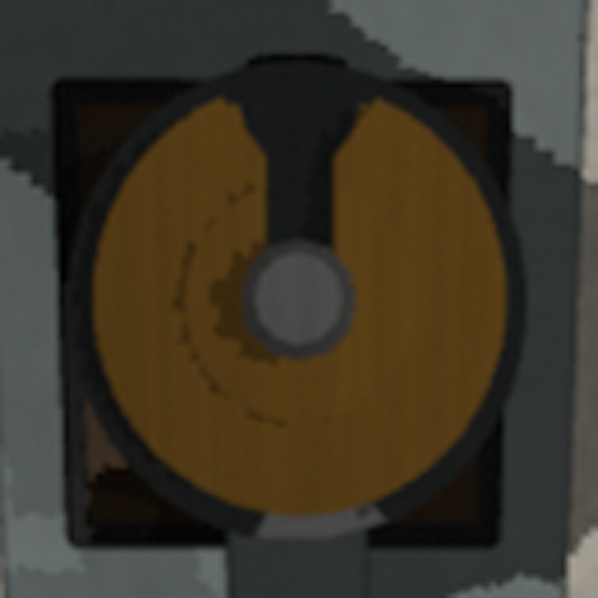

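```bash
python3 - <<'E'
from h import *
D=np.load('w15.npz');T=D['T']; f=grab_frame('wrist')
z=lambda u,v,h: ray(f,T,255+u/4.6-.4,55+v/4.6-.4,h)
a=lambda d: np.degrees(np.arctan2(d[1],d[0]))
print('slot',a((z(268,160,.228)+z(333,160,.228))-(z(266.5,230,.23)+z(332,230,.23))))
C=z(300,308,.228); L=z(92,300,.228);Rr_=z(508,300,.228);B=z(300,515,.228)
print('brass centre',(L+Rr_)/2,np.linalg.norm(L-Rr_))
H=z(300,298,.25);print('head',H)
m=(z(258,527,.214)+z(387,518,.214))/2; c=(L+Rr_)/2
print('steel mouth ang',a(m-c),'h base',a(ray(f,T,250,48,.016)-ray(f,T,258.5,248,.016)),a(ray(f,T,382.5,48,.016)-ray(f,T,376,248,.016)))
E
```

```text
slot 102.96013566687112
brass centre [ 0.59879877 -0.08787348  0.228     ] 0.05996393716050808
head [ 0.5988464  -0.08859228  0.25      ]
steel mouth ang -69.70117107204558 h base 104.14221719248128 104.38034802324124
```

```bash
python3 - <<'E'
from h import *
print(order.close_job(), st()['clock'])
E
```

```text
the job is handed in; nothing more can be done
the job is handed in; nothing more can be done
```

The larger brass mass is on the stem over the steel mass, seated home, with its slot facing away from the indicator. I handed the job in at about 20 s on the robot's clock, with the arm clear of everything.

**How it went:**
- I found the stem by light touches, reading about 1 to 2.5 N sideways, and centred the mass on it.
- I lowered the mass until it seated. The tool height there put its centre at about 220.7 mm, against 221 mm for fully home. The wrist force read 2.4 N upward there, about 5 N of downward push counting the mass's weight, under the 12 N at which the clamp slips.
- I turned it about 90° with the boss still inside the recess, mostly lifted about 0.3 mm so it would not drag the steel mass, then released it and withdrew.

**Last checks:**
- **Slot direction:** the final picture gives 103.0°, against 104.3° for straight away from the indicator. The gripper's own angle at release was 104.2°.
- **Height:** the disc measures 60.0 mm across when scaled at its home height, which agrees with it being down.
- **Steel mass:** its slot reads −69.7°, against −67.5° and −69.4° on its two edges before, so I see no turn beyond measuring error.

The steel mass's slot started about 6 to 7° off the column direction and was left so. The brass slot therefore points straight away from the indicator, but is that much short of exactly opposite the steel slot.

I did not measure the plunger directly.

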